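# Fetch the wagon from behind the row

## Task

Get the white train wagon out from the back of the oak tray: first clear the cup, the tin and the blue separator that stand close in front of it onto the cork mat, and once all three stand there, set the wagon on the wooden track board, centred and lengthwise between its side rails. Then put the cup, the tin and the separator back in the tray, upright, each just where it stood at the start, the separator turned as it was. Leave the steel dish and the white mug alone.

Things in the scene. Friction and masses are not known exactly. Their poses are not given: they have to be found in the camera images.
- wagon_center (a point): White plastic open-topped train wagon, 120 mm long (x axis), 44 mm wide (y axis), 44 mm high, on four grey wheels that do not turn (it does not roll). The side walls run from 12 to 44 mm above the wheels' bottom. It stands at the back (far side) of the tray, its length along the tray's y. Point: its middle, 22 mm above the wheels' bottom; z is up.
- cup_center (a point): Red silicone cup (stiff), open at the top, round, 48 mm across the rim and slightly narrower at the foot, 80 mm high. Stands upright in the row in front of the wagon. Point: its centre, 40 mm above its underside; z is up.
- tin_center (a point): Round aluminium tin with a fixed pale wooden lid, 42 mm in diameter from foot to top, 82 mm high. Stands upright in the row in front of the wagon. Point: its centre, 41 mm above its underside; z is up.
- separator_center (a point): Blue plastic brick separator: an upright plate, 44 mm wide along its x axis and 16 mm thick along its y axis, on a square 44 x 44 mm foot 10 mm high; 85 mm high in all. Stands in the row in front of the wagon with its x axis roughly along the tray's x axis. Point: its centre, 42.5 mm above its underside; z is up.
- tray: Oak tray, fixed, 190 mm (x) by 310 mm (y), edges 18 mm high, 8 mm thick; inner floor 8 mm above the table. x points from its front (robot side) to its back. Origin: centre of its underside, on the table. The wagon stands at the back; cup, tin and separator stand in front of it in a row along y, in any order, 84 mm from centre to centre, some 8 mm from the wagon: too near for a finger.
- mat: Brown cork mat, fixed, the side area, 260 mm along its x axis, 130 mm along its y axis, 4 mm thick. It lies to the left or to the right of the tray. Origin: centre of its underside, on the table.
- track: Light wooden track board, fixed, 180 mm long along its x axis, 80 mm wide along its y axis, its running surface 12 mm above the table; along each long edge a dark side rail 7 mm wide rises 6 mm above it, leaving 66 mm between the rails. It lies on the other side of the tray from the mat. Origin: centre of its underside, on the table.
- dish: Bystander: round stainless steel dish, 120 mm across, 30 mm high, with some small grey plates in it. Stands on the table beyond the tray, to one side. Origin: centre of its underside. To be left alone.
- mug: Bystander: white ceramic mug, 80 mm across, 90 mm high, with a handle to its +y side. Stands on the table beyond the tray, on the other side from the dish. Origin: centre of its underside. To be left alone.

How it is judged:
By the outcome, as a careful person would: the job done as asked, in the order asked, and still so for the second after the job is handed in, with the robot touching nothing.
It also fails if it takes over 138 s, if anything falls off the work surface, if the arm or the gripper's body presses on something with over 40 N, if the wrist force passes 120 N, or if a joint passes its speed limit or range.

## Robot

A 7-joint arm with a two-finger parallel gripper is mounted at the origin on the work surface. World frame = base frame: x ahead of the robot, y to its left, z up, the work surface at z = 0. Lengths are in mm, angles in rad, forces in N, time in s.
With the tool pointing down it reaches from about 400 to 875 mm from the base axis. Payload 6.5 kg.
Tool frame: the origin (TCP) lies at the very end of the fingers, on their centre line; the grasp point (between the pads) lies 19 mm behind it (tcp_to_grasp is the distance from the TCP to the grasp point, in mm); y points along the fingers, x is the direction in which the jaws open and shut, and the axes are right-handed (so a half turn about y gives the same grasp; the last joint's range is limited). The gripper opens to 88 mm and grips with 3 to 60 N. Pads are 18 mm wide; open, the fingers measure 123 mm over their backs; the gripper's body (75 mm by 187 mm) begins 45 mm behind the grasp point.
Start: joints at [-1.357, 0.536, -0.004, 1.538, 0.003, 1.067, -0.071], TCP at [179.501, 624.715, 238.716] pointing down, gripper open.
Joint ranges: [-2.7, 2.7], [-0.37, 2.16], [-1.27, 1.26], [0.24, 2.4], [-1.31, 4.45], [0.19, 1.91], [-2.76, 2.76]. Speed limits (rad/s): [2.39, 2.39, 3.14, 3.14, 3.14, 3.14, 3.14].

## Interface

Orientations are given as a unit quaternion [w, x, y, z].
In Python, from workcell import * gives the robot as it stands.
- The arm moves only by the tool apply_moves, never from a script. Its argument "commands" is text: rows parted by semicolons, each of 7 numbers parted by spaces: the shift along the tool's x, y, z in m, then the turn, a rotation vector about the tool's x, y, z in rad, then the gripper command: -1 is shut, 1 is fully open, values between are in proportion. In form: x y z ax ay az grip; .... A call has exactly 8 rows; each row is the pose to reach, as a shift and turn from the pose commanded when the call began, along the tool's axes at that moment; what a row does not reach only later rows make up. A row lasts 1/10 s, in which the tool goes at most 50 mm and 8.59 degrees, less where a joint would pass 70% of its speed; a pose out of reach is approached as far as the arm can. A call with a gripper value outside its range is refused whole. The fingers move at their own pace and stop on an object; the grip force is fixed at half the most. Time passes only in rows, so rows that repeat a pose let the fingers close, or fill a call up. It gives the time, the measured TCP pose, the force and the opening at its end, in the units of the state.
- sense(): the state, without advancing time (a new reading comes with each control period).
- grab_frame(name): name is "scene" or "top" or "wrist"; returns (picture, depth): 420x560x3 uint8, red, green, blue; 420x560 float32, mm along the optical axis (not along the pixel's ray), 0 where there is no reading.
- camera_info(name): a dict with "K" (3x3 intrinsics, pixels), "pose" (4x4, takes a point from camera to world coordinates). Camera axes: x right, y down, z forward; pixel columns grow to the right and rows downward; lengths in mm; the calibration is good to about 2 mm. A picture is of the moment at which its call begins: read the wrist's pose just before it. camera_info takes no time and is no camera call; for the wrist camera it gives the pose at the moment of the call.
- sign_off(): hands the job in, once; it reports no verdict.
The state is a dict: "clock": time; "joint_pos": joint angles; "joint_vel": joint speeds; "joint_efforts": joint torques, N m; "tcp_pos": TCP position; "ee_rot": TCP orientation; "wrist_force": force on the tool from outside, world axes, zero at the start; "moment": the same for the moment, N m; "opening": finger opening in mm.
Only numpy, scipy, OpenCV 4.12 (cv2) and the standard library are available. Lean on these libraries where they do the work, as an engineer would, in place of code of your own. Each camera call takes 0.05 s, during which the arm holds its last target.

## Working session

There is one attempt and no reset: what is moved stays moved. The work goes in short steps, Python scripts to look and compute and a tool call to move; the robot and the scene stay as the last step left them, time stands still between calls to the robot, and variables do not carry over. Pictures are saved under pics/ and viewed, and the job is handed in when it is done.

Besides the shell and the picture viewer there is one more tool, called after "Request:" by a JSON object that holds its "fn" and its "kwargs", one argument or row to a line. apply_moves: Moves the arm, as the interface text tells. Its arguments: {"type":"object","properties":{"commands":{"type":"string"}},"required":["commands"]}

```bash
mkdir -p pics; ls
python3 - <<'E'
from workcell import *
import cv2,numpy as np
s=sense();print(s)
for n in ["scene","top"]:
    im,d=grab_frame(n);cv2.imwrite(f"pics/{n}0.png",im[:,:,::-1]);np.savez(f"pics/{n}0.npz",im=im,d=d)
    c=camera_info(n);print(n,np.round(c["K"],1).tolist(),np.round(c["pose"],3).tolist())
c=camera_info("wrist");print(np.round(c["pose"],3).tolist())
E
```

```text
pics
{'clock': 0.0, 'joint_pos': array([-1.35717457,  0.53718473, -0.00445136,  1.53882047,  0.00262094,
        1.06727935, -0.07116677]), 'joint_vel': array([ 0.0005815 , -0.00124716, -0.00041831,  0.0014198 ,  0.00186574,
       -0.0021024 ,  0.0006164 ]), 'joint_efforts': array([-9.57053999e-05, -5.70989048e+01,  9.90768336e-01, -2.51613450e+01,
       -5.62777393e-02,  1.75966811e-02,  1.58969669e-04]), 'tcp_pos': array([179.37061415, 624.14997486, 237.84745072]), 'ee_rot': array([-0.56441883,  0.5652104 ,  0.42497643, -0.42586807]), 'wrist_force': array([-0.81193445,  0.93728378, -0.13170174]), 'moment': array([ 0.00200167, -0.01847336, -0.02928137]), 'opening': 88.12371624767033}
scene [[501.4, 0.0, 279.3], [0.0, 501.4, 203.0], [0.0, 0.0, 1.0]] [[-0.164, 0.841, -0.515, 1177.926], [0.986, 0.139, -0.088, 87.868], [-0.002, -0.522, -0.853, 1079.697], [0.0, 0.0, 0.0, 1.0]]
top [[414.2, 0.0, 267.7], [0.0, 414.2, 211.4], [0.0, 0.0, 1.0]] [[0.023, -0.995, 0.096, 471.598], [-1.0, -0.022, 0.011, -10.564], [-0.009, -0.096, -0.995, 1057.979], [0.0, 0.0, 0.0, 1.0]]
[[0.276, 0.911, 0.306, 100.566], [0.961, -0.261, -0.09, 648.016], [-0.002, 0.319, -0.948, 384.141], [0.0, 0.0, 0.0, 1.0]]
```

View pics/scene0.png

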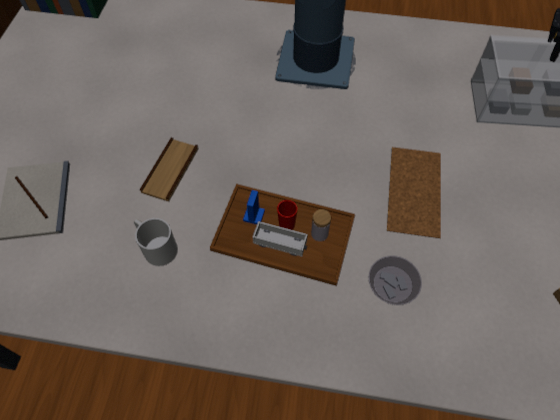

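View pics/top0.png

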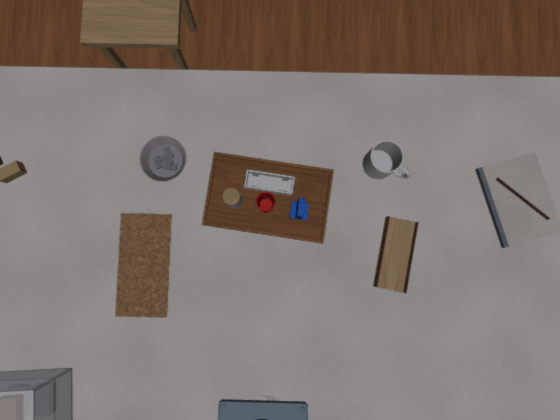

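The scene shot shows the separator at (254,208), cup (287,213) and tin (321,224), with the wagon behind them at (280,239). The track is at (170,168) on the −y side and the mat at (414,190) on the +y side. The mug (157,243) and dish (394,283) stand beyond the tray. The top view agrees. Next I'll do coarse localisation.

```bash
cat > h.py <<'E'
from workcell import *
import numpy as np,cv2
from scipy.spatial.transform import Rotation as R
def ray(ci,uv,z):
    uv=np.atleast_2d(np.array(uv,float));K=ci["K"];P=np.array(ci["pose"])
    d=np.c_[(uv[:,0]-K[0][2])/K[0][0],(uv[:,1]-K[1][2])/K[1][1],np.ones(len(uv))]@P[:3,:3].T
    o=P[:3,3];return (o+d*((z-o[2])/d[:,2])[:,None])
def cloud(ci,d):
    K=ci["K"];P=np.array(ci["pose"]);v,u=np.mgrid[:d.shape[0],:d.shape[1]]
    p=np.stack([(u-K[0][2])/K[0][0]*d,(v-K[1][2])/K[1][1]*d,d],-1)
    return p@P[:3,:3].T+P[:3,3]
def grab(n,name=None):
    ci=camera_info(n);im,d=grab_frame(n)
    if name: cv2.imwrite(f"pics/{name}.png",im[:,:,::-1]);np.savez(f"pics/{name}.npz",im=im,d=d,K=ci["K"],P=ci["pose"])
    return ci,im,d
def load(name):
    z=np.load(f"pics/{name}.npz");return dict(K=z["K"],pose=z["P"]),z["im"],z["d"]
def rot(s=None):
    q=(s or sense())["ee_rot"];return R.from_quat([q[1],q[2],q[3],q[0]])
def goal(yaw):  # tool y down, tool x (jaw) at angle yaw from world x
    x=np.array([np.cos(yaw),np.sin(yaw),0]);y=np.array([0,0,-1.]);return R.from_matrix(np.c_[x,y,np.cross(x,y)])
def to(pos,yaw=None):
    s=sense();r=rot(s);print("shift(m)",np.round(r.inv().apply(np.array(pos)-s["tcp_pos"])/1000,4),end=" ")
    if yaw is not None: print("rv",np.round((r.inv()*goal(yaw)).as_rotvec(),4),"jaw yaw now",jyaw())
    else: print()
def jyaw():
    x=rot().as_matrix()[:,0];return round(float(np.arctan2(x[1],x[0])),4)
E
python3 - <<'E'
from h import *
s=sense();print(rot().as_matrix().round(4))
z=np.load("pics/top0.npz");ci=camera_info("top");im=z["im"];d=z["d"]
p=cloud(ci,d);print(np.median(p[...,2]))
for n,uv,h in [("mat",[(121,213),(172,214),(167,318),(116,316)],4),("track",[(389,217),(418,221),(405,293),(375,289)],15),("tray",[(214,153),(333,168),(323,243),(203,226)],18),("wagon",[(246,170),(295,177),(293,195),(244,188)],52),("tin",[(231,196)],90),("cup",[(266,202)],88),("sep",[(303,209)],93),("mug",[(386,158)],90),("dish",[(163,159)],30)]:
    q=ray(ci,uv,h);print(n,q[:,:2].round(0).tolist(),q.mean(0).round(0)[:2])
E
```

```text
[[ 2.760e-01 -3.000e-04 -9.612e-01]
 [ 9.612e-01 -1.400e-03  2.760e-01]
 [-1.500e-03 -1.000e+00 -1.000e-04]]
1.2314343475039777
mat [[561.0, 377.0], [561.0, 246.0], [300.0, 247.0], [302.0, 375.0]] [431. 311.]
track [[565.0, -305.0], [557.0, -377.0], [377.0, -343.0], [385.0, -269.0]] [ 471. -324.]
tray [[719.0, 142.0], [687.0, -162.0], [496.0, -139.0], [532.0, 163.0]] [608.   1.]
wagon [[670.0, 57.0], [655.0, -64.0], [611.0, -60.0], [625.0, 60.0]] [640.  -2.]
tin [[600.0, 88.0]] [600.  88.]
cup [[588.0, 5.0]] [588.   5.]
sep [[572.0, -82.0]] [572. -82.]
mug [[699.0, -277.0]] [ 699. -277.]
dish [[698.0, 269.0]] [698. 269.]
```

Run:
```python
from h import *
to([530,5,330],1.46)
```

```text
shift(m) [-0.4985 -0.0912 -0.508 ] rv [ 0.     -0.1688 -0.0015] jaw yaw now 1.2912
```

Request:
{"fn": "apply_moves", "kwargs": {
  "commands": "0 -0.05 0 0 0 0 1;0 -0.092 0 0 0 0 1;-0.498 -0.092 -0.508 0 -0.169 -0.0015 1;-0.498 -0.092 -0.508 0 -0.169 -0.0015 1;-0.498 -0.092 -0.508 0 -0.169 -0.0015 1;-0.498 -0.092 -0.508 0 -0.169 -0.0015 1;-0.498 -0.092 -0.508 0 -0.169 -0.0015 1;-0.498 -0.092 -0.508 0 -0.169 -0.0015 1"
}}

```text
clock: 0.9
tcp_pos: [327.9, 361.6, 330.5]
ee_rot: [0.527, -0.527, -0.472, 0.471]
wrist_force: [1.4, 0.0, 0.5]
opening: 88.2
```

Run:
```python
from h import *
to([530,5,330],1.46);print(sense()["tcp_pos"])
```

```text
shift(m) [-3.321e-01  1.000e-04 -2.402e-01] rv [-0.      0.0001  0.0013] jaw yaw now 1.4601
[327.94334132 361.58116145 330.5192245 ]
```

Request:
{"fn": "apply_moves", "kwargs": {
  "commands": "-0.332 0 -0.24 0 0 0 1;-0.332 0 -0.24 0 0 0 1;-0.332 0 -0.24 0 0 0 1;-0.332 0 -0.24 0 0 0 1;-0.332 0 -0.24 0 0 0 1;-0.332 0 -0.24 0 0 0 1;-0.332 0 -0.24 0 0 0 1;-0.332 0 -0.24 0 0 0 1"
}}

```text
clock: 1.7
tcp_pos: [524.9, 13.8, 330.2]
ee_rot: [0.527, -0.526, -0.472, 0.471]
wrist_force: [0.5, 0.5, -0.1]
opening: 88.0
```

Request:
{"fn": "apply_moves", "kwargs": {
  "commands": "0 0 0 0 0 0 0.4;0 0 0 0 0 0 0.4;0 0 0 0 0 0 0.4;0 0 0 0 0 0 0.4;0 0 0 0 0 0 0.4;0 0 0 0 0 0 0.4;0 0 0 0 0 0 0.4;0 0 0 0 0 0 0.4"
}}

```text
clock: 2.5
tcp_pos: [524.4, 15.8, 330.3]
ee_rot: [0.527, -0.527, -0.472, 0.471]
wrist_force: [0.7, 0.4, -0.5]
opening: 61.9
```

Run:
```python
from h import *
to([530,5,330],1.46);print(sense()["tcp_pos"])
grab("wrist","w1");print(camera_info("wrist")["pose"].round(3), camera_info("wrist")["K"])
```

```text
shift(m) [-0.0101  0.0003 -0.0067] rv [0.0002 0.0003 0.0016] jaw yaw now 1.4603
[524.41563858  15.79454587 330.3172197 ]
[[ 1.10000e-01  9.42000e-01  3.17000e-01  4.42828e+02]
 [ 9.94000e-01 -1.05000e-01 -3.40000e-02  2.53270e+01]
 [ 1.00000e-03  3.19000e-01 -9.48000e-01  4.76499e+02]
 [ 0.00000e+00  0.00000e+00  0.00000e+00  1.00000e+00]] [[308.90172651   0.         279.89997532]
 [  0.         308.90172651 204.43401421]
 [  0.           0.           1.        ]]
```

View pics/w1.png

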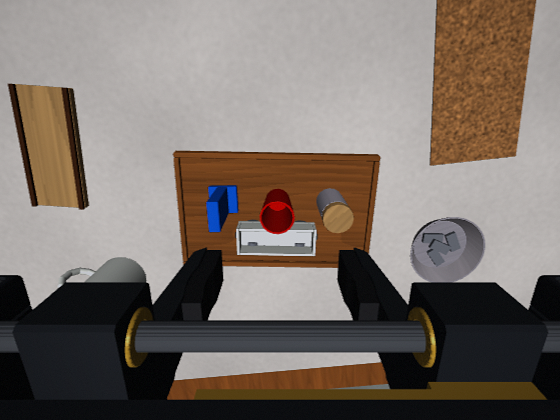

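The wrist view shows the separator at (221,207), cup rim (277,218), tin lid (338,218) and wagon (276,240). The fingers fill the lower part of the picture. I'll go closer to measure.

Request:
{"fn": "apply_moves", "kwargs": {
  "commands": "-0.01 0.03 -0.02 0 0 0 0.4;-0.01 0.07 -0.02 0 0 0 0.4;-0.01 0.11 -0.02 0 0 0 0.4;-0.01 0.12 -0.02 0 0 0 0.4;-0.01 0.12 -0.02 0 0 0 0.4;-0.01 0.12 -0.02 0 0 0 0.4;-0.01 0.12 -0.02 0 0 0 0.4;-0.01 0.12 -0.02 0 0 0 0.4"
}}

```text
clock: 3.35
tcp_pos: [544.3, 3.8, 211.9]
ee_rot: [-0.527, 0.527, 0.473, -0.47]
wrist_force: [0.7, 0.0, 0.1]
opening: 61.5
```

Run:
```python
from h import *
print(sense()["tcp_pos"],jyaw())
grab("wrist","w2")
```

```text
[544.31328268   3.75699387 211.86842285] 1.4602
```

View pics/w2.png

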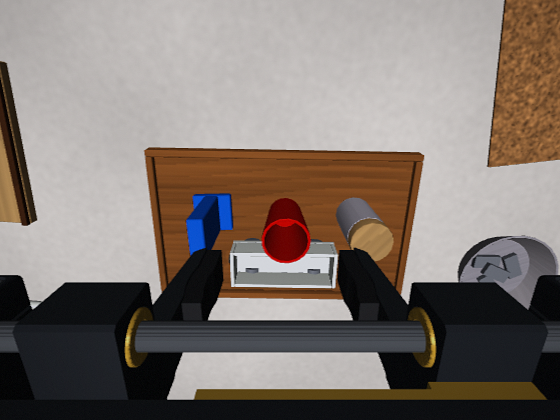

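```bash
cat > meas.py <<'E'
from h import *
import sys
def top_blob(ci,im,d,h,xy,rad,col=None,lo=4,hi=5):
    p=cloud(ci,d);m=(d>0)&(p[...,2]>h-lo)&(p[...,2]<h+hi)&(np.hypot(p[...,0]-xy[0],p[...,1]-xy[1])<rad)
    if col is not None: m&=col(im.astype(int))
    m=m.astype(np.uint8);n,l,st,c=cv2.connectedComponentsWithStats(m)
    if n<2:return None
    k=1+np.argmax(st[1:,4]);v,u=np.nonzero(l==k)
    return (l==k),p
def circ(ci,mask,h):
    cs,_=cv2.findContours(mask.astype(np.uint8),cv2.RETR_EXTERNAL,cv2.CHAIN_APPROX_NONE);c=max(cs,key=cv2.contourArea)[:,0,:]
    q=ray(ci,c,h)[:,:2];A=np.c_[2*q,np.ones(len(q))];s=np.linalg.lstsq(A,(q**2).sum(1),rcond=None)[0]
    return s[:2].round(1),round(float(np.sqrt(s[2]+s[:2]@s[:2])),1)
def rect(ci,mask,h):
    cs,_=cv2.findContours(mask.astype(np.uint8),cv2.RETR_EXTERNAL,cv2.CHAIN_APPROX_NONE);c=max(cs,key=cv2.contourArea)[:,0,:]
    q=ray(ci,c,h)[:,:2].astype(np.float32);r=cv2.minAreaRect(q);return np.round(r[0],1),np.round(r[1],1),round(r[2],1)
E
python3 - <<'E'
from meas import *
z=np.load("pics/top0.npz");np.savez("pics/top0.npz",im=z["im"],d=z["d"],K=camera_info("top")["K"],P=camera_info("top")["pose"])
z=np.load("pics/scene0.npz");np.savez("pics/scene0.npz",im=z["im"],d=z["d"],K=camera_info("scene")["K"],P=camera_info("scene")["pose"])
red=lambda i:(i[...,0]>70)&(i[...,1]<50)
blue=lambda i:(i[...,2]>80)&(i[...,0]<80)
for n in ["w2","w1","top0","scene0"]:
    ci,im,d=load(n)
    p=cloud(ci,d);tm=(np.hypot(p[...,0]-520,p[...,1]+120)<100)
    print(n)
    for nm,h,xy,rad,f,col in [("tin",90,(600,88),40,circ,None),("cup",88,(588,5),40,circ,red),("sep",93,(572,-82),45,rect,blue),("sepfoot",18,(572,-82),55,rect,blue),("wagon",52,(640,-2),80,rect,lambda i:i.min(2)>70)]:
        b=top_blob(ci,im,d,h,xy,rad,col)
        print(" ",nm,None if b is None else (f(ci,b[0],h),int(b[0].sum()),np.median(b[1][b[0]][:,2]).round(1)))
E
```

```text
w2
  tin ((array([598.4,  86.7]), 19.4), 1199, np.float64(90.0))
  cup ((array([589.9,   4.9]), 23.3), 497, np.float64(87.7))
  sep ((array([573.7, -78. ]), array([15.8, 37.7]), 85.0), 551, np.float64(93.1))
  sepfoot ((array([577.3, -78.6]), array([44.1, 43.8]), 84.1), 577, np.float64(18.1))
  wagon ((array([642.9,  -3. ]), array([119.6,  46. ]), 82.6), 982, np.float64(51.7))
w1
  tin ((array([600. ,  85.7]), 20.3), 711, np.float64(90.0))
  cup ((array([590. ,   4.7]), 23.0), 242, np.float64(87.9))
  sep ((array([577. , -78.5]), array([16.3, 44. ]), 84.4), 378, np.float64(93.1))
  sepfoot ((array([577.7, -78.8]), array([44.1, 42.5]), 83.7), 342, np.float64(18.1))
  wagon ((array([643. ,  -3.4]), array([120. ,  44.9]), 83.6), 555, np.float64(51.8))
top0
  tin ((array([599.7,  88.7]), 19.7), 235, np.float64(91.6))
  cup ((array([589.4,   7.2]), 22.0), 81, np.float64(89.0))
  sep ((array([577.2, -76.9]), array([15.4, 43.6]), 83.9), 123, np.float64(94.1))
  sepfoot ((array([578.6, -62. ]), array([14. , 43.4]), 86.9), 93, np.float64(19.1))
  wagon ((array([ 6.426e+02, -4.000e-01]), array([119.9,  44.9]), 82.5), 232, np.float64(52.7))
scene0
  tin ((array([600.6,  87.1]), 20.0), 229, np.float64(90.6))
  cup ((array([590.1,   5.5]), 22.2), 93, np.float64(88.4))
  sep ((array([578.8, -78.7]), array([14.4, 43.9]), 85.0), 103, np.float64(93.6))
  sepfoot ((array([580.1, -64. ]), array([14.7, 43.8]), 83.3), 84, np.float64(18.6))
  wagon ((array([644. ,  -2.4]), array([119.9,  46.4]), 82.5), 268, np.float64(51.8))
```

Run:
```python
from meas import *
to([600,86.4,140],1.465); to([600,86.4,48],1.465)
for n in ["w1","top0","scene0"]:
    ci,im,d=load(n);p=cloud(ci,d);i=im.astype(int)
    print(n,np.median(p[...,2][(abs(p[...,0]-430)<80)&(abs(p[...,1])<80)&(d>0)]))
    # mat by colour
    m=(i[...,0]-i[...,2]>30)&(np.hypot(p[...,0]-431,p[...,1]-311)<160)
    m=cv2.morphologyEx(m.astype(np.uint8),cv2.MORPH_CLOSE,np.ones((5,5)));m=cv2.morphologyEx(m,cv2.MORPH_OPEN,np.ones((5,5)))
    print(" mat",rect(ci,m,4))
    m=((i[...,0]-i[...,2]>14))&(np.hypot(p[...,0]-471,p[...,1]+324)<120)
    m=cv2.morphologyEx(m.astype(np.uint8),cv2.MORPH_CLOSE,np.ones((5,5)));m=cv2.morphologyEx(m,cv2.MORPH_OPEN,np.ones((3,3)))
    print(" track",rect(ci,m,15))
```

```text
shift(m) [ 0.0882  0.0719 -0.0463] rv [ 0.0024 -0.0049  0.0022] jaw yaw now 1.4601
shift(m) [ 0.088   0.1639 -0.0461] rv [ 0.0024 -0.0049  0.0022] jaw yaw now 1.4601
w1 412.5972388739558
 mat (array([451.5, 310.7]), array([222.1, 130.1]), 0.1)
 track (array([ 474.9, -321.2]), array([ 91. , 181.5]), 79.6)
top0 1.420620950175362
 mat (array([431.8, 313.6]), array([258.1, 128.5]), 0.1)
 track (array([ 472.8, -321.1]), array([ 81.2, 179.9]), 79.7)
scene0 0.8751790090122995
 mat (array([432.9, 311.4]), array([128.8, 259.8]), 90.0)
 track (array([ 477. , -321.8]), array([ 85.5, 185.1]), 79.8)
```

Request:
{"fn": "apply_moves", "kwargs": {
  "commands": "0.05 0.03 -0.03 0.0024 -0.005 0.002 0.4;0.088 0.072 -0.046 0.0024 -0.005 0.002 0.4;0.088 0.072 -0.046 0.0024 -0.005 0.002 0.4;0.088 0.072 -0.046 0.0024 -0.005 0.002 0.4;0.088 0.072 -0.046 0.0024 -0.005 0.002 0.4;0.088 0.072 -0.046 0.0024 -0.005 0.002 0.4;0.088 0.072 -0.046 0.0024 -0.005 0.002 0.4;0.088 0.072 -0.046 0.0024 -0.005 0.002 0.4"
}}

```text
clock: 4.2
tcp_pos: [599.0, 85.2, 139.4]
ee_rot: [0.526, -0.526, -0.472, 0.473]
wrist_force: [-0.6, -0.6, -0.5]
opening: 61.8
```

Run:
```python
from h import *
print(sense()["tcp_pos"])
to([600,86.4,48],1.465)
```

```text
[599.02538742  85.23035319 139.43259277]
shift(m) [ 0.0013  0.0914 -0.0009] rv [-0.0009 -0.0013 -0.0002] jaw yaw now 1.4637
```

Request:
{"fn": "apply_moves", "kwargs": {
  "commands": "0.001 0.03 -0.001 0 -0.001 0 0.4;0.001 0.06 -0.001 0 -0.001 0 0.4;0.001 0.085 -0.001 0 -0.001 0 0.4;0.001 0.091 -0.001 0 -0.001 0 0.4;0.001 0.091 -0.001 0 -0.001 0 0.4;0.001 0.091 -0.001 0 -0.001 0 0.4;0.001 0.091 -0.001 0 -0.001 0 0.4;0.001 0.091 -0.001 0 -0.001 0 0.4"
}}

```text
clock: 5.0
tcp_pos: [600.4, 87.1, 48.6]
ee_rot: [0.526, -0.525, -0.473, 0.473]
wrist_force: [-0.1, 0.2, -0.2]
opening: 61.6
```

Run:
```python
from h import *
print(sense()["tcp_pos"],jyaw());grab("wrist","g1")
```

```text
[600.42846719  87.12910529  48.57077373] 1.466
```

View pics/g1.png

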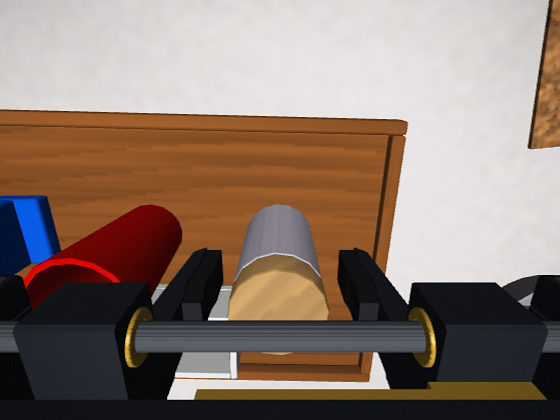

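The tin is centred between the fingers: lid columns 229–328, fingers at 222 and 338. I'll close on it.

Request:
{"fn": "apply_moves", "kwargs": {
  "commands": "0 0 0 0 0 0 0.1;0 0 0 0 0 0 -0.1;0 0 0 0 0 0 -1;0 0 0 0 0 0 -1;0 0 0 0 0 0 -1;0 0 0 0 0 0 -1;0 0 0 0 0 0 -1;0 0 0 0 0 0 -1"
}}

```text
clock: 5.85
tcp_pos: [599.6, 87.0, 47.4]
ee_rot: [0.526, -0.525, -0.472, 0.474]
wrist_force: [-0.6, -0.3, 0.4]
opening: 40.3
```

Run:
```python
from h import *
s=sense();print("TIN grasp",s["tcp_pos"],jyaw(),s["opening"],s["wrist_force"])
to([515,311,180],1.465)
```

```text
TIN grasp [599.61856073  86.99631699  47.38808825] 1.4661 40.308586339757966 [-0.58216326 -0.29564363  0.42371406]
shift(m) [ 0.2139 -0.1325  0.1079] rv [-0.0023  0.0011 -0.0005] jaw yaw now 1.4661
```

```bash
cat >> h.py <<'E'
import json
def cget():
    j=json.load(open("cmd.json"));return np.array(j["p"]),R.from_quat(j["q"])
def cset(p,r): json.dump(dict(p=list(map(float,p)),q=list(map(float,r.as_quat()))),open("cmd.json","w"))
def did(x,y,z,a=0,b=0,c=0):   # book a completed move
    p,r=cget();p2=p+r.apply([1000*x,1000*y,1000*z]);r2=r*R.from_rotvec([a,b,c]);cset(p2,r2)
    s=sense();print("cmd",p2.round(1),"meas",s["tcp_pos"].round(1),"dF",s["wrist_force"].round(1),"op",round(s["opening"],1),"t",round(s["clock"],2),"rotdiff",(r2.inv()*rot(s)).as_rotvec().round(4))
def go(pos,yaw=None):
    p,r=cget();print("shift",np.round(r.inv().apply(np.array(pos)-p)/1000,4),end=" ")
    print("rv",np.round((r.inv()*goal(yaw)).as_rotvec(),4)) if yaw is not None else print()
E
python3 - <<'E'
from h import *
cset([600,86.9,48],goal(1.466))
s=[sense() for _ in range(3)];print([x["tcp_pos"][0] for x in s])
go([515,311,180]);
E
```

```text
[np.float64(599.6185607317389), np.float64(599.6185607317389), np.float64(599.6185607317389)]
shift [ 0.214 -0.132  0.108]
```

Request:
{"fn": "apply_moves", "kwargs": {
  "commands": "0 -0.02 0 0 0 0 -1;0 -0.06 0 0 0 0 -1;0 -0.1 0 0 0 0 -1;0.03 -0.132 0.015 0 0 0 -1;0.07 -0.132 0.035 0 0 0 -1;0.11 -0.132 0.055 0 0 0 -1;0.15 -0.132 0.075 0 0 0 -1;0.19 -0.132 0.095 0 0 0 -1"
}}

```text
clock: 6.65
tcp_pos: [524.4, 287.5, 179.6]
ee_rot: [0.526, -0.525, -0.472, 0.474]
wrist_force: [0.5, 0.4, -1.0]
opening: 40.2
```

Run:
```python
from h import *
did(0.19,-0.132,0.095); go([515,311,44]); go([515,311,100])
```

```text
cmd [525.4 285.8 180. ] meas [524.4 287.5 179.6] dF [ 0.5  0.4 -1. ] op 40.2 t 6.65 rotdiff [0.0022 0.0001 0.0004]
shift [0.024 0.136 0.013] 
shift [0.024 0.08  0.013]
```

Request:
{"fn": "apply_moves", "kwargs": {
  "commands": "0.024 0.03 0.013 0 0 0 -1;0.024 0.07 0.013 0 0 0 -1;0.024 0.1 0.013 0 0 0 -1;0.024 0.12 0.013 0 0 0 -1;0.024 0.13 0.013 0 0 0 -1;0.024 0.135 0.013 0 0 0 -1;0.024 0.136 0.013 0 0 0 -1;0.024 0.136 0.013 0 0 0 -1"
}}

```text
clock: 7.45
tcp_pos: [515.3, 311.4, 44.4]
ee_rot: [0.526, -0.525, -0.473, 0.473]
wrist_force: [-0.4, 0.8, -1.1]
opening: 40.2
```

Run:
```python
from h import *
did(0.024,0.136,0.013)
```

```text
cmd [515. 311.  44.] meas [515.3 311.4  44.4] dF [-0.4  0.8 -1.1] op 40.2 t 7.45 rotdiff [ 0.0011  0.0001 -0.0005]
```

Request:
{"fn": "apply_moves", "kwargs": {
  "commands": "0 0.0005 0 0 0 0 -1;0 0.001 0 0 0 0 -1;0 0.001 0 0 0 0 -1;0 0.001 0 0 0 0 -0.1;0 0.001 0 0 0 0 0.1;0 0.001 0 0 0 0 0.4;0 0.001 0 0 0 0 0.4;0 0.001 0 0 0 0 0.4"
}}

```text
clock: 8.25
tcp_pos: [514.4, 311.1, 42.3]
ee_rot: [0.526, -0.525, -0.472, 0.474]
wrist_force: [0.4, 0.4, -0.2]
opening: 61.8
```

Run:
```python
from h import *
did(0,0.001,0);grab("wrist","g2")
```

```text
cmd [515. 311.  43.] meas [514.4 311.1  42.3] dF [ 0.4  0.4 -0.2] op 61.8 t 8.25 rotdiff [ 0.0025 -0.      0.0007]
```

View pics/g2.png

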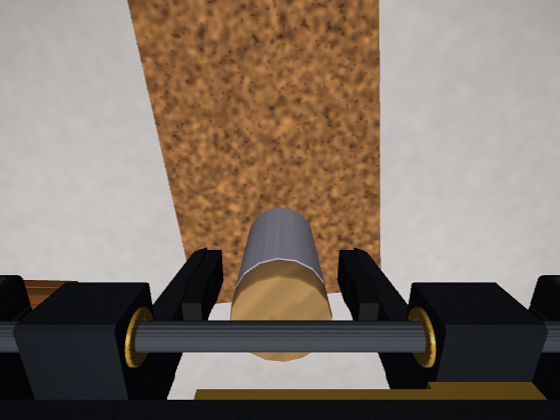

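Tin stands upright on the mat at (280,280). Next is the cup.

Run:
```python
from h import *
go([590,5,140]); go([590,5,48])
```

```text
shift [-0.2965 -0.097  -0.1066] 
shift [-0.2965 -0.005  -0.1066]
```

Request:
{"fn": "apply_moves", "kwargs": {
  "commands": "0 -0.04 0 0 0 0 0.4;0 -0.085 0 0 0 0 0.4;-0.04 -0.097 -0.0144 0 0 0 0.45;-0.085 -0.097 -0.0306 0 0 0 0.45;-0.13 -0.097 -0.0467 0 0 0 0.45;-0.175 -0.097 -0.063 0 0 0 0.45;-0.22 -0.097 -0.079 0 0 0 0.45;-0.26 -0.097 -0.0935 0 0 0 0.45"
}}

```text
clock: 9.1
tcp_pos: [580.9, 40.1, 139.6]
ee_rot: [0.526, -0.525, -0.472, 0.474]
wrist_force: [0.5, -0.4, 0.4]
opening: 63.9
```

Run:
```python
from h import *
did(-0.26,-0.097,-0.0935); go([590,5,140]); go([590,5,48])
```

```text
cmd [580.8  42.7 140. ] meas [580.9  40.1 139.6] dF [ 0.5 -0.4  0.4] op 63.9 t 9.1 rotdiff [0.0019 0.001  0.0009]
shift [-0.0365  0.     -0.0131] 
shift [-0.0365  0.092  -0.0131]
```

Request:
{"fn": "apply_moves", "kwargs": {
  "commands": "-0.03 0 -0.011 0 0 0 0.45;-0.0365 0 -0.013 0 0 0 0.45;-0.0365 0 -0.013 0 0 0 0.45;-0.0365 0 -0.013 0 0 0 0.45;-0.0365 0 -0.013 0 0 0 0.45;-0.0365 0 -0.013 0 0 0 0.45;-0.0365 0 -0.013 0 0 0 0.45;-0.0365 0 -0.013 0 0 0 0.45"
}}

```text
clock: 9.9
tcp_pos: [589.7, 5.7, 139.4]
ee_rot: [0.526, -0.525, -0.473, 0.474]
wrist_force: [-1.1, 0.4, 0.7]
opening: 63.9
```

Run:
```python
from h import *
did(-0.0365,0,-0.013)
```

```text
cmd [589.9   5.  140. ] meas [589.7   5.7 139.4] dF [-1.1  0.4  0.7] op 63.9 t 9.9 rotdiff [ 0.0023 -0.0008  0.0004]
```

Settled well, so I'll descend onto the cup.

Request:
{"fn": "apply_moves", "kwargs": {
  "commands": "0 0.03 0 0 0 0 0.45;0 0.06 0 0 0 0 0.45;0 0.085 0 0 0 0 0.45;0 0.092 0 0 0 0 0.45;0 0.092 0 0 0 0 0.45;0 0.092 0 0 0 0 0.45;0 0.092 0 0 0 0 0.45;0 0.092 0 0 0 0 0.45"
}}

```text
clock: 10.7
tcp_pos: [590.4, 5.1, 48.6]
ee_rot: [0.526, -0.525, -0.473, 0.473]
wrist_force: [-0.3, -0.3, -0.5]
opening: 63.7
```

Run:
```python
from h import *
did(0,0.092,0);grab("wrist","g3")
```

```text
cmd [589.9   5.   48. ] meas [590.4   5.1  48.6] dF [-0.3 -0.3 -0.5] op 63.7 t 10.7 rotdiff [ 0.0004 -0.      0.0001]
```

View pics/g3.png

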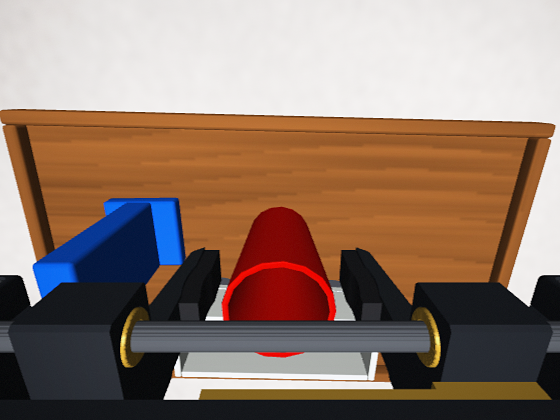

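The cup sits centred between the fingers (columns 222–336). Closing.

Request:
{"fn": "apply_moves", "kwargs": {
  "commands": "0 0 0 0 0 0 0.2;0 0 0 0 0 0 0.1;0 0 0 0 0 0 0;0 0 0 0 0 0 -1;0 0 0 0 0 0 -1;0 0 0 0 0 0 -1;0 0 0 0 0 0 -1;0 0 0 0 0 0 -1"
}}

```text
clock: 11.55
tcp_pos: [589.6, 5.1, 47.5]
ee_rot: [0.526, -0.525, -0.473, 0.474]
wrist_force: [-0.2, -0.5, 1.4]
opening: 44.3
```

Run:
```python
from h import *
did(0,0,0);go([440,311,150]);go([440,311,44]);go([440,311,43])
```

```text
cmd [589.9   5.   48. ] meas [589.6   5.1  47.5] dF [-0.2 -0.5  1.4] op 44.3 t 11.55 rotdiff [ 0.0021 -0.      0.0005]
shift [ 0.2886 -0.102   0.1811] 
shift [0.2886 0.004  0.1811] 
shift [0.2886 0.005  0.1811]
```

Request:
{"fn": "apply_moves", "kwargs": {
  "commands": "0 -0.02 0 0 0 0 -1;0 -0.06 0 0 0 0 -1;0 -0.1 0 0 0 0 -1;0.04 -0.102 0.025 0 0 0 -1;0.08 -0.102 0.05 0 0 0 -1;0.12 -0.102 0.075 0 0 0 -1;0.16 -0.102 0.1 0 0 0 -1;0.2 -0.102 0.125 0 0 0 -1"
}}

```text
clock: 12.35
tcp_pos: [485.1, 218.7, 149.6]
ee_rot: [0.526, -0.525, -0.472, 0.474]
wrist_force: [0.4, 1.3, -0.9]
opening: 45.0
```

Request:
{"fn": "apply_moves", "kwargs": {
  "commands": "0.04 0 0.025 0 0 0 -1;0.075 0 0.047 0 0 0 -1;0.0886 0.01 0.056 0 0 0 -1;0.0886 0.04 0.056 0 0 0 -1;0.0886 0.07 0.056 0 0 0 -1;0.0886 0.095 0.056 0 0 0 -1;0.0886 0.104 0.056 0 0 0 -1;0.0886 0.106 0.056 0 0 0 -1"
}}

```text
clock: 13.15
tcp_pos: [439.8, 309.4, 43.4]
ee_rot: [0.526, -0.526, -0.471, 0.474]
wrist_force: [-3.9, -3.3, 14.6]
opening: 44.4
```

Run:
```python
from h import *
did(0.2,-0.102,0.125);did(0.0886,0.106,0.056)
```

```text
cmd [486.5 217.  150. ] meas [439.8 309.4  43.4] dF [-3.9 -3.3 14.6] op 44.4 t 13.15 rotdiff [0.0034 0.0013 0.0028]
cmd [440.1 311.   44. ] meas [439.8 309.4  43.4] dF [-3.9 -3.3 14.6] op 44.4 t 13.15 rotdiff [0.0034 0.0013 0.0028]
```

Request:
{"fn": "apply_moves", "kwargs": {
  "commands": "0 -0.0005 0 0 0 0 -1;0 -0.001 0 0 0 0 -1;0 -0.001 0 0 0 0 0.1;0 -0.001 0 0 0 0 0.2;0 -0.001 0 0 0 0 0.45;0 -0.001 0 0 0 0 0.45;0 -0.001 0 0 0 0 0.45;0 -0.001 0 0 0 0 0.45"
}}

```text
clock: 13.95
tcp_pos: [439.7, 311.1, 44.7]
ee_rot: [0.526, -0.525, -0.473, 0.474]
wrist_force: [-0.7, 0.5, 0.7]
opening: 63.7
```

Run:
```python
from h import *
did(0,-0.001,0);grab("wrist","g4")
```

```text
cmd [440.1 311.   45. ] meas [439.7 311.1  44.7] dF [-0.7  0.5  0.7] op 63.7 t 13.95 rotdiff [ 0.0022 -0.0001  0.0005]
```

View pics/g4.png

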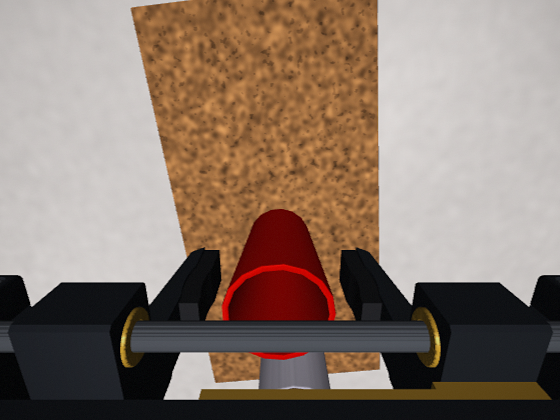

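The cup is on the mat, upright and centred at (279,310). Next is the separator.

Run:
```python
from h import *
go([577.5,-78.5,145],1.47)
```

```text
shift [-0.3729 -0.1    -0.1774] rv [ 0.    -0.004  0.   ]
```

Request:
{"fn": "apply_moves", "kwargs": {
  "commands": "0 -0.04 0 0 0 0 0.3;0 -0.085 0 0 0 0 0.3;-0.04 -0.1 -0.019 0 0 0 0.2;-0.08 -0.1 -0.038 0 0 0 0.2;-0.12 -0.1 -0.057 0 0 0 0.2;-0.16 -0.1 -0.076 0 0 0 0.2;-0.2 -0.1 -0.095 0 0 0 0.2;-0.24 -0.1 -0.114 0 0 0 0.2"
}}

```text
clock: 14.8
tcp_pos: [528.6, 58.8, 144.7]
ee_rot: [0.526, -0.525, -0.473, 0.474]
wrist_force: [0.4, 0.8, 0.2]
opening: 52.6
```

Request:
{"fn": "apply_moves", "kwargs": {
  "commands": "-0.04 0 -0.019 0 -0.004 0 0.2;-0.08 0 -0.038 0 -0.004 0 0.2;-0.12 0 -0.057 0 -0.004 0 0.2;-0.133 0 -0.0634 0 -0.004 0 0.2;-0.133 0 -0.0634 0 -0.004 0 0.2;-0.133 0 -0.0634 0 -0.004 0 0.2;-0.133 0 -0.0634 0 -0.004 0 0.2;-0.133 0 -0.0634 0 -0.004 0 0.2"
}}

```text
clock: 15.6
tcp_pos: [577.1, -76.2, 144.4]
ee_rot: [0.525, -0.523, -0.474, 0.475]
wrist_force: [0.1, 0.0, -0.7]
opening: 52.9
```

Run:
```python
from h import *
did(-0.24,-0.1,-0.114);did(-0.133,0,-0.0634,0,-0.004,0);go([577.5,-78.5,48])
grab("wrist","g5")
```

```text
cmd [528.3  60.4 145. ] meas [577.1 -76.2 144.4] dF [ 0.1  0.  -0.7] op 52.9 t 15.6 rotdiff [ 0.0028 -0.0069 -0.0004]
cmd [577.5 -78.6 145. ] meas [577.1 -76.2 144.4] dF [ 0.1  0.  -0.7] op 52.9 t 15.6 rotdiff [ 0.0028 -0.0029 -0.0004]
shift [ 0.0001  0.097  -0.    ]
```

View pics/g5.png

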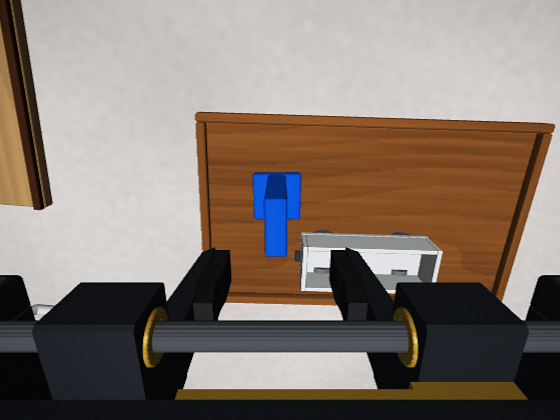

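Run:
```python
from meas import *
blue=lambda i:(i[...,2]>80)&(i[...,0]<80)
ci,im,d=load("g5")
for h,xy in((93,(577,-78)),(18,(577,-78))):
    b=top_blob(ci,im,d,h,xy,45,blue);print(rect(ci,b[0],h))
s=sense();print(s["tcp_pos"],jyaw(),s["joint_vel"].round(4))
```

```text
(array([577.7, -79. ]), array([15.2, 44.2]), 84.8)
(array([577.7, -79. ]), array([43.4, 43.3]), 84.4)
[577.1628275  -76.59437547 144.47447015] 1.4725 [ 0.0051  0.001   0.0064 -0.0034  0.0009  0.002   0.0035]
```

Request:
{"fn": "apply_moves", "kwargs": {
  "commands": "0 0.02 0 0 0 0 0.2;0 0.02 0 0 0 0 0.2;0 0.02 0 0 0 0 0.2;0 0.02 0 0 0 0 0.2;0 0.02 0 0 0 0 0.2;0 0.02 0 0 0 0 0.2;0 0.02 0 0 0 0 0.2;0 0.02 0 0 0 0 0.2"
}}

```text
clock: 16.45
tcp_pos: [577.4, -78.5, 124.6]
ee_rot: [0.525, -0.524, -0.474, 0.475]
wrist_force: [-0.5, 0.0, -0.5]
opening: 52.7
```

Run:
```python
from h import *
did(0,0.02,0)
```

```text
cmd [577.5 -78.6 125. ] meas [577.4 -78.5 124.6] dF [-0.5  0.  -0.5] op 52.7 t 16.45 rotdiff [0.0021 0.     0.0005]
```

Request:
{"fn": "apply_moves", "kwargs": {
  "commands": "0 0.03 0 0 -0.004 0 0.2;0 0.06 0 0 -0.004 0 0.2;0 0.072 0 0 -0.004 0 0.2;0 0.077 0 0 -0.004 0 0.2;0 0.077 0 0 -0.004 0 0.2;0 0.077 0 0 -0.004 0 0.2;0 0.077 0 0 -0.004 0 0.2;0 0.077 0 0 -0.004 0 0.2"
}}

```text
clock: 17.25
tcp_pos: [577.7, -78.5, 48.4]
ee_rot: [0.524, -0.523, -0.475, 0.476]
wrist_force: [0.7, -0.5, -0.0]
opening: 52.8
```

Request:
{"fn": "apply_moves", "kwargs": {
  "commands": "0 0 0 0 0 0 -0.1;0 0 0 0 0 0 -0.3;0 0 0 0 0 0 -0.45;0 0 0 0 0 0 -0.55;0 0 0 0 0 0 -1;0 0 0 0 0 0 -1;0 0 0 0 0 0 -1;0 0 0 0 0 0 -1"
}}

```text
clock: 18.05
tcp_pos: [577.1, -78.4, 47.4]
ee_rot: [0.524, -0.523, -0.475, 0.476]
wrist_force: [-0.1, -0.1, -1.1]
opening: 15.6
```

Run:
```python
from h import *
did(0,0.077,0,0,-0.004,0);did(0,0,0);go([365,311,150]);go([365,311,44])
```

```text
cmd [577.5 -78.6  48. ] meas [577.1 -78.4  47.4] dF [-0.1 -0.1 -1.1] op 15.6 t 18.05 rotdiff [ 0.0024 -0.0001  0.0005]
cmd [577.5 -78.6  48. ] meas [577.1 -78.4  47.4] dF [-0.1 -0.1 -1.1] op 15.6 t 18.05 rotdiff [ 0.0024 -0.0001  0.0005]
shift [ 0.3672 -0.102   0.2491] 
shift [0.3672 0.004  0.2491]
```

Request:
{"fn": "apply_moves", "kwargs": {
  "commands": "0 -0.02 0 0 0 0 -1;0 -0.06 0 0 0 0 -1;0 -0.1 0 0 0 0 -1;0.04 -0.102 0.027 0 0 0 -1;0.08 -0.102 0.054 0 0 0 -1;0.12 -0.102 0.081 0 0 0 -1;0.16 -0.102 0.108 0 0 0 -1;0.2 -0.102 0.135 0 0 0 -1"
}}

```text
clock: 18.85
tcp_pos: [461.2, 135.2, 149.9]
ee_rot: [0.524, -0.523, -0.475, 0.476]
wrist_force: [0.7, 0.1, -1.1]
opening: 15.7
```

Request:
{"fn": "apply_moves", "kwargs": {
  "commands": "0.04 0 0.027 0 0 0 -1;0.08 0 0.054 0 0 0 -1;0.12 0 0.081 0 0 0 -1;0.15 0 0.102 0 0 0 -1;0.167 0 0.114 0 0 0 -1;0.167 0.01 0.114 0 0 0 -1;0.167 0.04 0.114 0 0 0 -1;0.167 0.06 0.114 0 0 0 -1"
}}

```text
clock: 19.65
tcp_pos: [365.0, 309.5, 88.4]
ee_rot: [0.524, -0.524, -0.474, 0.476]
wrist_force: [-0.2, -0.5, -1.1]
opening: 16.0
```

Run:
```python
from h import *
did(0.2,-0.102,0.135);did(0.167,0.06,0.114);go([365,311,44])
```

```text
cmd [462.4 133.6 150. ] meas [365.  309.5  88.4] dF [-0.2 -0.5 -1.1] op 16.0 t 19.65 rotdiff [0.0022 0.0007 0.0016]
cmd [365.1 310.8  90. ] meas [365.  309.5  88.4] dF [-0.2 -0.5 -1.1] op 16.0 t 19.65 rotdiff [0.0022 0.0007 0.0016]
shift [0.0002 0.046  0.0001]
```

Request:
{"fn": "apply_moves", "kwargs": {
  "commands": "0 0.02 0 0 0 0 -1;0 0.037 0 0 0 0 -1;0 0.043 0 0 0 0 -1;0 0.045 0 0 0 0 -1;0 0.046 0 0 0 0 -1;0 0.046 0 0 0 0 -1;0 0.046 0 0 0 0 -1;0 0.046 0 0 0 0 -1"
}}

```text
clock: 20.45
tcp_pos: [365.0, 311.2, 44.3]
ee_rot: [0.524, -0.523, -0.475, 0.476]
wrist_force: [-0.3, 0.3, -0.7]
opening: 15.5
```

Request:
{"fn": "apply_moves", "kwargs": {
  "commands": "0 0 0 0 0 0 -0.6;0 0 0 0 0 0 -0.5;0 0 0 0 0 0 -0.3;0 0 0 0 0 0 0;0 0 0 0 0 0 0.2;0 0 0 0 0 0 0.2;0 0 0 0 0 0 0.2;0 0 0 0 0 0 0.2"
}}

```text
clock: 21.25
tcp_pos: [364.7, 310.9, 43.8]
ee_rot: [0.524, -0.523, -0.475, 0.476]
wrist_force: [0.4, -0.2, 0.7]
opening: 53.0
```

Run:
```python
from h import *
did(0,0.046,0);did(0,0,0);grab("wrist","g6");grab("scene","s6");go([365,311,150])
```

```text
cmd [365.1 310.8  44. ] meas [364.7 310.9  43.8] dF [ 0.4 -0.2  0.7] op 53.0 t 21.25 rotdiff [0.0023 0.     0.0005]
cmd [365.1 310.8  44. ] meas [364.7 310.9  43.8] dF [ 0.4 -0.2  0.7] op 53.0 t 21.25 rotdiff [0.0023 0.     0.0005]
shift [ 2.00e-04 -1.06e-01  1.00e-04]
```

View pics/g6.png

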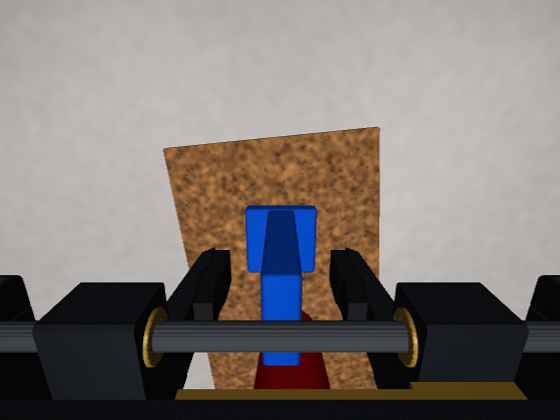

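View pics/s6.png

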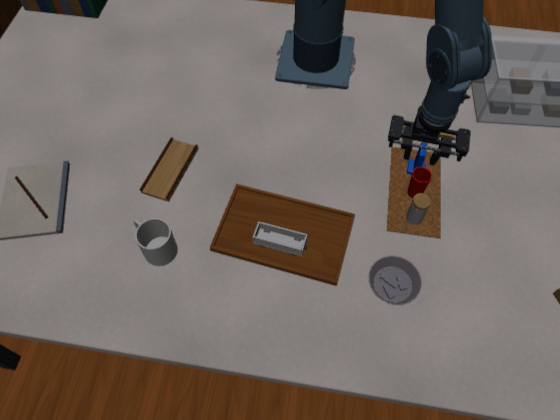

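Run:
```python
from h import *
print(sense()["joint_pos"].round(3)); go([600,-3,250],-0.122)
```

```text
[-0.966  0.591  0.207  2.103 -0.258  0.473  0.913]
shift [-0.2896 -0.206  -0.2641] rv [0.    1.596 0.   ]
```

Request:
{"fn": "apply_moves", "kwargs": {
  "commands": "0 -0.045 0 0 0 0 0.3;0 -0.09 0 0 0 0 0.3;0 -0.13 0 0 0.1 0 0.3;-0.04 -0.15 -0.036 0 0.23 0 0.3;-0.075 -0.15 -0.068 0 0.36 0 0.3;-0.11 -0.15 -0.1 0 0.49 0 0.3;-0.145 -0.15 -0.132 0 0.62 0 0.3;-0.18 -0.15 -0.164 0 0.75 0 0.3"
}}

```text
clock: 22.15
tcp_pos: [511.9, 114.1, 193.9]
ee_rot: [0.662, -0.662, -0.248, 0.249]
wrist_force: [0.8, 1.9, -0.1]
opening: 57.2
```

Run:
```python
from h import *
did(-0.18,-0.15,-0.164,0,0.75,0);go([643,-3,170],-0.122)
```

```text
cmd [510.9 115.8 194. ] meas [511.9 114.1 193.9] dF [ 0.8  1.9 -0.1] op 57.2 t 22.15 rotdiff [0.0013 0.0054 0.0011]
shift [ 0.0203  0.024  -0.1765] rv [0.    0.846 0.   ]
```

Request:
{"fn": "apply_moves", "kwargs": {
  "commands": "0.003 0.004 -0.026 0 0.13 0 0.3;0.006 0.008 -0.052 0 0.26 0 0.3;0.009 0.012 -0.078 0 0.39 0 0.3;0.012 0.016 -0.104 0 0.52 0 0.3;0.015 0.02 -0.13 0 0.65 0 0.3;0.018 0.024 -0.156 0 0.78 0 0.3;0.0203 0.024 -0.1765 0 0.846 0 0.3;0.0203 0.024 -0.1765 0 0.846 0 0.3"
}}

```text
clock: 22.95
tcp_pos: [644.1, -5.6, 169.1]
ee_rot: [-0.705, 0.707, -0.045, 0.044]
wrist_force: [-0.8, -0.2, 0.3]
opening: 57.6
```

Request:
{"fn": "apply_moves", "kwargs": {
  "commands": "0 0 0 0 0 0 0.3;0 0 0 0 0 0 0.3;0 0 0 0 0 0 0.3;0 0 0 0 0 0 0.3;0 0 0 0 0 0 0.3;0 0 0 0 0 0 0.3;0 0 0 0 0 0 0.3;0 0 0 0 0 0 0.3"
}}

```text
clock: 23.75
tcp_pos: [643.0, -2.8, 169.3]
ee_rot: [-0.706, 0.706, -0.044, 0.042]
wrist_force: [-0.1, -0.7, -0.2]
opening: 57.1
```

Run:
```python
from meas import *
did(0.0203,0.024,-0.1765,0,0.846,0)
ci,im,d=grab("wrist","g7")
b=top_blob(ci,im,d,52,(643,-3),80,lambda i:i.min(2)>70)
print(rect(ci,b[0],52))
for n in ("s6",):
    ci,im,d=load(n);b=top_blob(ci,im,d,52,(643,-3),80,lambda i:i.min(2)>70);print(rect(ci,b[0],52))
```

```text
cmd [643.1  -3.  170. ] meas [643.   -2.8 169.3] dF [-0.1 -0.7 -0.2] op 57.1 t 23.75 rotdiff [-0.0005 -0.0001  0.0023]
(array([643.9,  -2.3]), array([119.9,  43.9]), 82.5)
(array([643.9,  -2.3]), array([120.2,  46.6]), 82.5)
```

View pics/g7.png

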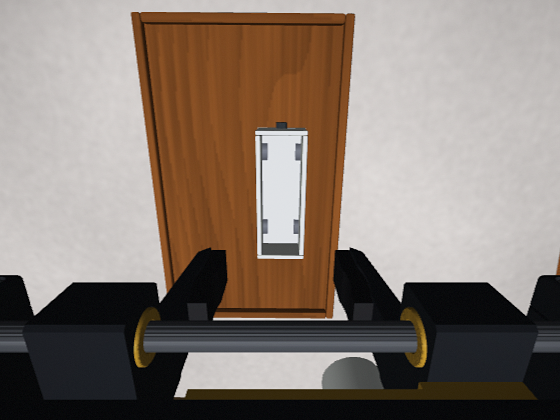

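The wagon is centred at (282,193) in the wrist view, with a strip about 25 mm wide between it and the tray's back edge. I'll grip above the edge height, with TCP z at 24.

Run:
```python
from h import *
go([643.7,-2.4,60],-0.129);go([643.7,-2.4,24],-0.129)
```

```text
shift [0.0006 0.11   0.0007] rv [0.    0.007 0.   ]
shift [0.0006 0.146  0.0007] rv [0.    0.007 0.   ]
```

Request:
{"fn": "apply_moves", "kwargs": {
  "commands": "0.0006 0.03 0.0007 0 0.007 0 0.23;0.0006 0.07 0.0007 0 0.007 0 0.23;0.0006 0.095 0.0007 0 0.007 0 0.23;0.0006 0.105 0.0007 0 0.007 0 0.23;0.0006 0.11 0.0007 0 0.007 0 0.23;0.0006 0.11 0.0007 0 0.007 0 0.23;0.0006 0.11 0.0007 0 0.007 0 0.23;0.0006 0.11 0.0007 0 0.007 0 0.23"
}}

```text
clock: 24.6
tcp_pos: [644.4, -2.3, 60.7]
ee_rot: [-0.706, 0.706, -0.046, 0.045]
wrist_force: [-1.2, -0.3, 0.4]
opening: 53.8
```

Run:
```python
from meas import *
did(0.0006,0.11,0.0007,0,0.007,0)
ci,im,d=grab("wrist","g8")
```

```text
cmd [643.7  -2.4  60. ] meas [644.4  -2.3  60.7] dF [-1.2 -0.3  0.4] op 53.8 t 24.6 rotdiff [-0.0002 -0.0001  0.0001]
```

View pics/g8.png

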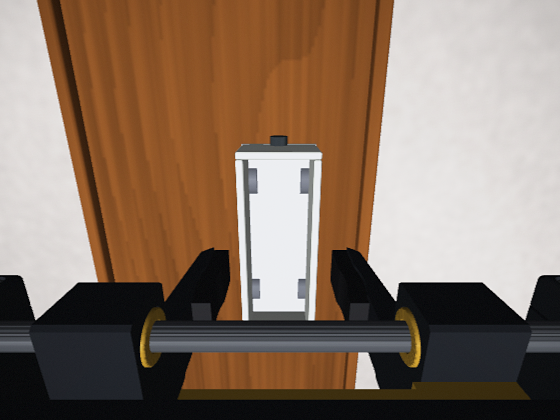

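Wagon walls are at columns 236 and 321, between fingers at 230 and 331. Descending to grip.

Request:
{"fn": "apply_moves", "kwargs": {
  "commands": "0 0.015 0 0 0 0 0.23;0 0.027 0 0 0 0 0.23;0 0.034 0 0 0 0 0.23;0 0.036 0 0 0 0 0.23;0 0.036 0 0 0 0 0.23;0 0.036 0 0 0 0 0.23;0 0.036 0 0 0 0 0.23;0 0.036 0 0 0 0 0.23"
}}

```text
clock: 25.45
tcp_pos: [643.6, -2.3, 23.7]
ee_rot: [-0.706, 0.706, -0.046, 0.045]
wrist_force: [0.7, 0.5, -0.3]
opening: 54.1
```

Request:
{"fn": "apply_moves", "kwargs": {
  "commands": "0 0 0 0 0 0 0.1;0 0 0 0 0 0 0.05;0 0 0 0 0 0 -1;0 0 0 0 0 0 -1;0 0 0 0 0 0 -1;0 0 0 0 0 0 -1;0 0 0 0 0 0 -1;0 0 0 0 0 0 -1"
}}

```text
clock: 26.25
tcp_pos: [643.4, -2.3, 23.4]
ee_rot: [-0.706, 0.706, -0.046, 0.045]
wrist_force: [-0.8, -0.1, 1.5]
opening: 43.9
```

Run:
```python
from meas import *
did(0,0.036,0);did(0,0,0)
```

```text
cmd [643.7  -2.4  24. ] meas [643.4  -2.3  23.4] dF [-0.8 -0.1  1.5] op 43.9 t 26.25 rotdiff [-0.0005 -0.0001  0.0021]
cmd [643.7  -2.4  24. ] meas [643.4  -2.3  23.4] dF [-0.8 -0.1  1.5] op 43.9 t 26.25 rotdiff [-0.0005 -0.0001  0.0021]
```

Run:
```python
from meas import *
for n in ["w1","top0","scene0","s6"]:
    ci,im,d=load(n);p=cloud(ci,d)
    m=(d>0)&(p[...,2]>9)&(p[...,2]<24)&(np.hypot(p[...,0]-474,p[...,1]+321)<120)
    n_,l,st,_=cv2.connectedComponentsWithStats(m.astype(np.uint8));k=1+np.argmax(st[1:,4])
    q=p[l==k][:,:2].astype(np.float32);r=cv2.minAreaRect(q);print(n,np.round(r[0],1),np.round(r[1],1),round(r[2],2),len(q))
    # running surface by colour (light wood)
    i=im.astype(int);z=p[...,2][l==k];print(np.percentile(z,[5,30,50,70,95]).round(1))
go([475,-321,120],1.391)
```

```text
w1 [ 474.2 -324.1] [ 82.9 180.4] 79.32 7019
[11.  12.2 12.8 13.6 18.8]
top0 [ 472.8 -320.8] [ 81.8 179.7] 79.42 2332
[10.1 12.3 13.5 15.  19.7]
scene0 [ 472.4 -323.1] [ 84.8 183.9] 80.19 1780
[ 9.9 12.1 13.5 15.1 20.1]
s6 [ 473.3 -322.5] [ 83.5 181.9] 79.64 1769
[ 9.9 12.1 13.4 15.1 19.7]
shift [-0.1263 -0.096  -0.3377] rv [ 0.   -1.52  0.  ]
```

Request:
{"fn": "apply_moves", "kwargs": {
  "commands": "0 -0.015 0 0 0 0 -1;0 -0.05 0 0 0 0 -1;0 -0.09 0 0 0 0 -1;-0.01 -0.106 -0.03 0 -0.12 0 -1;-0.025 -0.106 -0.065 0 -0.25 0 -1;-0.04 -0.106 -0.105 0 -0.38 0 -1;-0.055 -0.106 -0.145 0 -0.51 0 -1;-0.07 -0.106 -0.185 0 -0.64 0 -1"
}}

```text
clock: 27.05
tcp_pos: [549.5, -178.2, 130.6]
ee_rot: [-0.684, 0.684, 0.18, -0.181]
wrist_force: [0.6, -0.7, -0.0]
opening: 43.8
```

Run:
```python
from meas import *
did(-0.07,-0.106,-0.185,0,-0.64,0);go([473,-322.5,130],1.388)
```

```text
cmd [ 550.5 -176.8  130. ] meas [ 549.5 -178.2  130.6] dF [ 0.6 -0.7 -0. ] op 43.8 t 27.05 rotdiff [ 0.0001 -0.0054  0.0017]
shift [-0.1389  0.     -0.0892] rv [ 0.    -0.877  0.   ]
```

Request:
{"fn": "apply_moves", "kwargs": {
  "commands": "-0.025 0 -0.016 0 -0.13 0 -1;-0.05 0 -0.032 0 -0.26 0 -1;-0.075 0 -0.048 0 -0.39 0 -1;-0.1 0 -0.064 0 -0.52 0 -1;-0.12 0 -0.077 0 -0.65 0 -1;-0.134 0 -0.086 0 -0.77 0 -1;-0.1389 0 -0.0892 0 -0.877 0 -1;-0.1389 0 -0.0892 0 -0.877 0 -1"
}}

```text
clock: 27.85
tcp_pos: [471.8, -324.3, 130.7]
ee_rot: [0.544, -0.544, -0.451, 0.453]
wrist_force: [0.0, -0.2, -0.6]
opening: 43.6
```

Request:
{"fn": "apply_moves", "kwargs": {
  "commands": "0 0 0 0 0 0 -1;0 0 0 0 0 0 -1;0 0 0 0 0 0 -1;0 0 0 0 0 0 -1;0 0 0 0 0 0 -1;0 0 0 0 0 0 -1;0 0 0 0 0 0 -1;0 0 0 0 0 0 -1"
}}

```text
clock: 28.65
tcp_pos: [472.9, -322.5, 129.8]
ee_rot: [0.544, -0.543, -0.452, 0.453]
wrist_force: [-0.9, 0.9, 0.2]
opening: 43.8
```

Run:
```python
from meas import *
did(-0.1389,0,-0.0892,0,-0.877,0)
ci,im,d=grab("wrist","g9")
```

```text
cmd [ 473.  -322.6  130. ] meas [ 472.9 -322.5  129.8] dF [-0.9  0.9  0.2] op 43.8 t 28.65 rotdiff [0.0022 0.     0.0007]
```

View pics/g9.png

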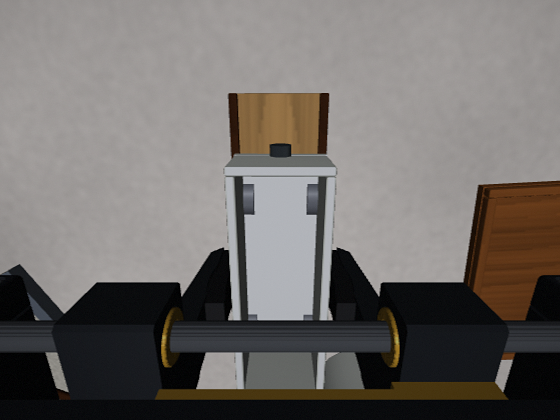

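Run:
```python
from meas import *
ci,im,d=load("g9")
g=im.astype(int)
for r in (100,110,120,130,140,150):
    row=g[r,215:345];print(r,[(215+c) for c in range(1,130) if abs(row[c]-row[c-1]).sum()>60])
for r in (165,170,174,180):
    row=g[r,215:345];print(r,[(215+c) for c in range(1,130) if abs(row[c]-row[c-1]).sum()>60])
for c in (232,260,300,326):
    col=g[85:180,c];print(c,[(85+k) for k in range(1,95) if abs(col[k]-col[k-1]).sum()>60])
print("dark",cv2.resize(im[88:180,215:345],None,fx=6,fy=6).shape)
cv2.imwrite("pics/g9z.png",cv2.resize(im[88:180,215:345,::-1],None,fx=6,fy=6,interpolation=cv2.INTER_NEAREST))
```

```text
100 [228, 229, 238, 319, 320, 329, 330]
110 [228, 229, 230, 238, 239, 319, 320, 328, 329]
120 [229, 230, 238, 239, 318, 319, 328, 329]
130 [229, 230, 231, 239, 240, 318, 319, 327, 328]
140 [230, 231, 239, 240, 318, 319, 327, 328]
150 [230, 231, 232, 240, 269, 270, 291, 292, 317, 318, 326, 327, 328]
165 [226, 335]
170 [223, 225, 336]
174 [336]
180 [233, 234, 235, 243, 244, 318, 319, 326, 327, 335]
232 [93, 94, 157, 158, 159, 167, 175, 176, 177]
260 [93, 155, 156, 167, 175, 176, 177]
300 [93, 154, 155, 156, 167, 175, 176, 177]
326 [93, 140, 146, 151, 154, 155, 156, 167, 175, 176, 177]
dark (552, 780, 3)
```

View pics/g9z.png

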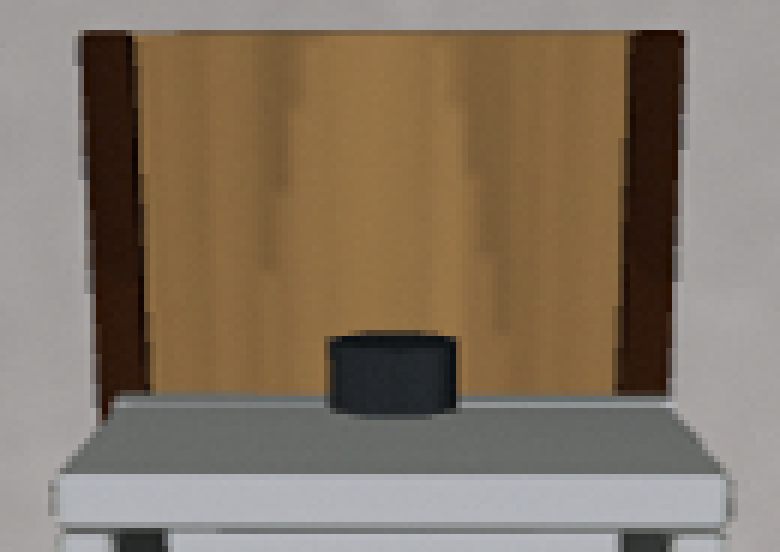

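Run:
```python
from meas import *
ci,im,d=load("g9")
L=ray(ci,[(228.2,100),(230.4,140)],18);Rr=ray(ci,[(329.6,100),(327.7,140)],18);E=ray(ci,[(232,93),(326,93)],18);E2=ray(ci,[(260,93),(300,93)],12)
print(L.round(1),Rr.round(1),E.round(1),E2.round(1))
dl=np.arctan2(*(L[0]-L[1])[[1,0]]),np.arctan2(*(Rr[0]-Rr[1])[[1,0]]);print(np.degrees(dl))
P,r=cget();ax=np.array([np.cos(1.388-np.pi/2),np.sin(1.388-np.pi/2)]);ay=np.array([-ax[1],ax[0]])
f=lambda q:(np.c_[(q[:,:2]-P[:2])@ax,(q[:,:2]-P[:2])@ay]).round(1)
print("rel tcp along,across",f(L),f(Rr),f(E),f(E2))
W=ray(ci,[(224.8,167),(335.8,167)],158);print("wagon",f(W))
W=ray(ci,[(226,157),(334,157)],158-32);print("low",f(ray(ci,[(235,155),(327,155)],126)))
print(np.array(ci["pose"]).round(2))
```

```text
[[ 383.9 -347.1   18. ]
 [ 414.7 -352.6   18. ]] [[ 398.5 -268.1   18. ]
 [ 429.2 -273.8   18. ]] [[ 379.4 -342.9   18. ]
 [ 392.8 -270.2   18. ]] [[ 383.2 -321.6   12. ]
 [ 389.  -289.9   12. ]]
[169.81980602 169.57134495]
rel tcp along,across [[-83.1 -40.3]
 [-51.9 -40.1]] [[-83.1  40. ]
 [-51.9  40. ]] [[-88.3 -37. ]
 [-88.3  36.9]] [[-88.5 -15.4]
 [-88.5  16.8]]
wagon [[-57.9 -20.5]
 [-58.   22.5]]
low [[-57.3 -21. ]
 [-57.3  23.7]]
[[ 1.8000e-01  9.3000e-01  3.1000e-01  3.9247e+02]
 [ 9.8000e-01 -1.7000e-01 -6.0000e-02 -3.0665e+02]
 [-0.0000e+00  3.2000e-01 -9.5000e-01  2.7618e+02]
 [ 0.0000e+00  0.0000e+00  0.0000e+00  1.0000e+00]]
```

Rails' outer edges (columns 228 and 329) lie within 1 mm of the hand's centre line and the yaw agrees. I'll lower with a small correction.

Request:
{"fn": "apply_moves", "kwargs": {
  "commands": "-0.0007 0.03 0.0005 0 -0.002 0 -1;-0.0007 0.06 0.0005 0 -0.002 0 -1;-0.0007 0.08 0.0005 0 -0.002 0 -1;-0.0007 0.092 0.0005 0 -0.002 0 -1;-0.0007 0.098 0.0005 0 -0.002 0 -1;-0.0007 0.1 0.0005 0 -0.002 0 -1;-0.0007 0.101 0.0005 0 -0.002 0 -1;-0.0007 0.101 0.0005 0 -0.002 0 -1"
}}

```text
clock: 29.5
tcp_pos: [472.5, -323.4, 29.5]
ee_rot: [0.543, -0.543, -0.452, 0.453]
wrist_force: [-0.3, -0.1, -0.8]
opening: 43.6
```

Request:
{"fn": "apply_moves", "kwargs": {
  "commands": "0 0 0 0 0 0 -1;0 0.0005 0 0 0 0 -1;0 0.001 0 0 0 0 -1;0 0.001 0 0 0 0 -1;0 0.001 0 0 0 0 -1;0 0.001 0 0 0 0 -1;0 0.001 0 0 0 0 -1;0 0.001 0 0 0 0 -1"
}}

```text
clock: 30.3
tcp_pos: [472.0, -323.1, 27.8]
ee_rot: [0.544, -0.543, -0.452, 0.454]
wrist_force: [-0.6, 0.5, -1.5]
opening: 43.5
```

Run:
```python
from meas import *
did(-0.0007,0.101,0.0005,0,-0.002,0);did(0,0.001,0)
```

```text
cmd [ 472.4 -323.2   29. ] meas [ 472.  -323.1   27.8] dF [-0.6  0.5 -1.5] op 43.5 t 30.3 rotdiff [ 0.0022 -0.      0.0007]
cmd [ 472.4 -323.2   28. ] meas [ 472.  -323.1   27.8] dF [-0.6  0.5 -1.5] op 43.5 t 30.3 rotdiff [ 0.0022 -0.      0.0007]
```

Not yet loaded. I'll go a hair lower and release.

Request:
{"fn": "apply_moves", "kwargs": {
  "commands": "0 0.0005 0 0 0 0 -1;0 0.0005 0 0 0 0 -1;0 0.0005 0 0 0 0 0.03;0 0.0005 0 0 0 0 0.07;0 0.0005 0 0 0 0 0.15;0 0.0005 0 0 0 0 0.23;0 0.0005 0 0 0 0 0.23;0 0.0005 0 0 0 0 0.23"
}}

```text
clock: 31.1
tcp_pos: [472.0, -323.1, 27.3]
ee_rot: [0.544, -0.543, -0.452, 0.453]
wrist_force: [0.7, -0.8, 0.0]
opening: 54.4
```

Request:
{"fn": "apply_moves", "kwargs": {
  "commands": "0 -0.02 0 0 0 0 0.25;0 -0.06 0 0 0 0 0.25;0 -0.1 0 0 0 0 0.25;0 -0.12 0 0 0 0 0.25;0 -0.12 0.04 0 0 0 0.25;0 -0.12 0.08 0 0 0 0.25;0 -0.12 0.08 0 0 0 0.25;0 -0.12 0.08 0 0 0 0.25"
}}

```text
clock: 31.9
tcp_pos: [393.3, -308.7, 147.8]
ee_rot: [0.544, -0.543, -0.452, 0.453]
wrist_force: [0.7, 0.2, 0.5]
opening: 54.7
```

Run:
```python
from meas import *
did(0,0.0005,0);did(0,-0.12,0.08)
ci,im,d=grab("wrist","g10");grab("top","t10");grab("scene","s10")
for n in("g10","t10","s10"):
    ci,im,d=load(n)
    b=top_blob(ci,im,d,56,(473,-323),80,lambda i:i.min(2)>70)
    if b: print(n,rect(ci,b[0],56))
```

```text
cmd [ 472.4 -323.2   27.5] meas [ 393.3 -308.7  147.8] dF [0.7 0.2 0.5] op 54.7 t 31.9 rotdiff [0.0017 0.0009 0.0006]
cmd [ 393.7 -308.8  147.5] meas [ 393.3 -308.7  147.8] dF [0.7 0.2 0.5] op 54.7 t 31.9 rotdiff [0.0017 0.0009 0.0006]
g10 (array([ 457.7, -320.1]), array([43.8, 90.7]), 79.6)
t10 (array([ 481.2, -321.8]), array([ 44.2, 102.1]), 79.6)
s10 (array([ 473.5, -322. ]), array([ 44.5, 122.8]), 79.5)
```

View pics/g10.png

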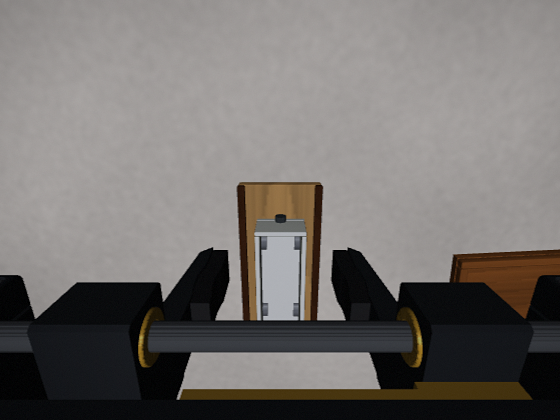

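Run:
```python
from meas import *
ci,im,d=load("g10");g=im.astype(int)
for r in (195,205,240,260,280):
    row=g[r,230:332];print(r,[(230+c) for c in range(1,102) if abs(row[c]-row[c-1]).sum()>50])
for c in (250,262,300,312):
    col=g[170:250,c];print(c,[(170+k) for k in range(1,80) if abs(col[k]-col[k-1]).sum()>50])
ax=np.array([np.cos(-.18),np.sin(-.18)]);ay=np.array([-ax[1],ax[0]])
f=lambda q:(np.c_[(q[:,:2]-[472.4,-323.2])@ax,(q[:,:2]-[472.4,-323.2])@ay]).round(1)
def ed(u1,u2,r,z):
    q=f(ray(ci,[(u1,r),(u2,r)],z));print(r,q,"mid",q[:,1].mean())
import json
globals()["ed"]=ed
# top camera check: rails extents
ci2,im2,d2=load("t10")
cv2.imwrite("pics/t10z.png",cv2.resize(im2[205:305,360:430,::-1],None,fx=6,fy=6,interpolation=cv2.INTER_NEAREST))
cv2.imwrite("pics/g10z.png",cv2.resize(im[175:325,230:332,::-1],None,fx=4,fy=4,interpolation=cv2.INTER_NEAREST))
```

```text
195 [236, 237, 238, 245, 246, 314, 315, 322, 323]
205 [237, 238, 245, 246, 314, 315, 322, 323]
240 [239, 240, 247, 254, 255, 259, 260, 261, 262, 267, 268, 294, 295, 299, 300, 302, 303, 306, 307, 312, 313, 314, 320, 321]
260 [240, 241, 247, 248, 254, 255, 256, 259, 260, 261, 262, 263, 299, 300, 301, 302, 305, 306, 312, 313, 319, 320, 321, 331]
280 [240, 241, 242, 248, 249, 256, 257, 259, 260, 261, 262, 263, 298, 299, 301, 302, 305, 306, 311, 312, 318, 319, 320, 330, 331]
250 [182, 183, 185]
262 [182, 185, 219, 220, 221, 232, 233, 236, 249]
300 [182, 185, 219, 220, 221, 232, 236, 237]
312 [182, 185, 236]
```

View pics/g10z.png

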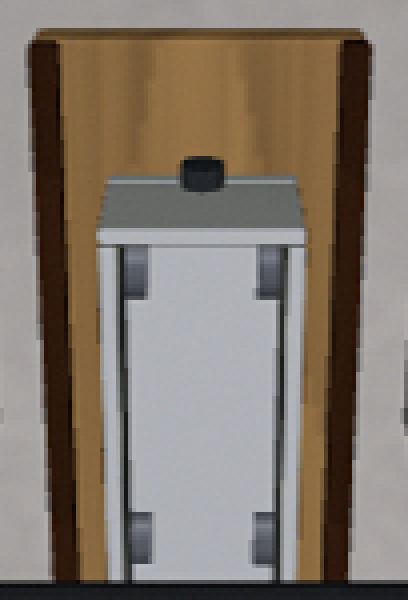

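View pics/t10z.png

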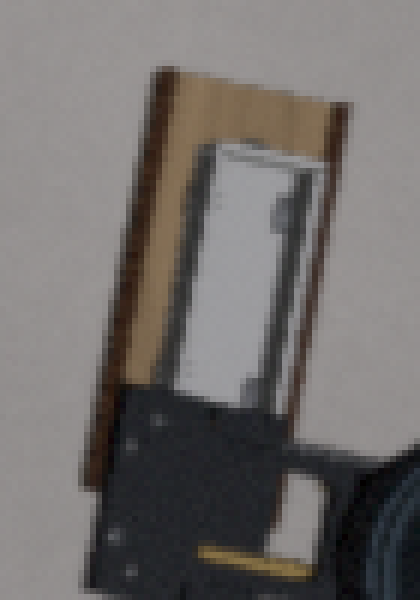

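Run:
```python
from meas import *
ci,im,d=load("g10")
ax=np.array([np.cos(-.18),np.sin(-.18)]);ay=np.array([-ax[1],ax[0]])
f=lambda q:(np.c_[(q[:,:2]-[472.4,-323.2])@ax,(q[:,:2]-[472.4,-323.2])@ay]).round(1)
print("rail",f(ray(ci,[(237.0,195),(322.3,195),(240.7,260),(319.8,260)],18)).tolist())
print("wagon",f(ray(ci,[(254.4,240),(306.4,240),(256,280),(305,280)],56)).tolist())
print("track end top z18/12",f(ray(ci,[(241,185)],18)),f(ray(ci,[(280,182.3)],0)))
print("wagon end top z56, low z24",f(ray(ci,[(262,232.2),(300,232.2)],56)),f(ray(ci,[(262,219.5)],24)))
ci,im,d=load("s10")
p=cloud(ci,d);m=(d>0)&(p[...,2]>9)&(p[...,2]<24)&(np.hypot(p[...,0]-474,p[...,1]+321)<120)
r=cv2.minAreaRect(p[m][:,:2].astype(np.float32));print(r)
```

```text
rail [[-79.5, -39.3], [-79.4, 40.2], [-11.5, -38.7], [-11.4, 40.6]]
wagon [[-51.2, -20.9], [-51.2, 23.1], [-12.4, -20.5], [-12.3, 22.8]]
track end top z18/12 [[-89.1 -35.2]] [[-87.    0.8]]
wagon end top z56, low z24 [[-58.4 -14.3]
 [-58.3  17.5]] [[-57.3 -16.1]]
((472.46954345703125, -321.75567626953125), (82.83563995361328, 183.099609375), 79.01156616210938)
```

The wagon sits within about 0.7 mm of the track's centre (across +0.5, along +0.7). Now the returns, tin first.

Run:
```python
from meas import *
go([470,0,150]);go([470,0,150],1.466);go([515,311,140],1.466)
```

```text
shift [ 0.3175 -0.0025 -0.0196] 
shift [ 0.3175 -0.0025 -0.0196] rv [ 0.    -0.076  0.   ]
shift [ 0.6315  0.0075 -0.0079] rv [ 0.    -0.076  0.   ]
```

Request:
{"fn": "apply_moves", "kwargs": {
  "commands": "0.04 -0.0025 -0.0025 0 -0.01 0 0.4;0.08 -0.0025 -0.005 0 -0.02 0 0.4;0.12 -0.0025 -0.0075 0 -0.03 0 0.4;0.16 -0.0025 -0.01 0 -0.04 0 0.4;0.2 -0.0025 -0.0125 0 -0.05 0 0.4;0.24 -0.0025 -0.015 0 -0.06 0 0.4;0.28 -0.0025 -0.0175 0 -0.07 0 0.4;0.3175 -0.0025 -0.0196 0 -0.076 0 0.4"
}}

```text
clock: 32.85
tcp_pos: [471.3, 2.6, 149.8]
ee_rot: [0.525, -0.525, -0.473, 0.474]
wrist_force: [0.7, -0.5, 0.3]
opening: 61.8
```

Run:
```python
from meas import *
did(0.3175,-0.0025,-0.0196,0,-0.076,0);go([515,311,140],1.466)
```

```text
cmd [470.   0. 150.] meas [471.3   2.6 149.8] dF [ 0.7 -0.5  0.3] op 61.8 t 32.85 rotdiff [ 0.0013 -0.0019  0.0002]
shift [ 0.314   0.01   -0.0122] rv [ 0. -0.  0.]
```

Request:
{"fn": "apply_moves", "kwargs": {
  "commands": "0.04 0.0013 -0.0016 0 0 0 0.4;0.085 0.0026 -0.0033 0 0 0 0.4;0.13 0.004 -0.005 0 0 0 0.4;0.175 0.0055 -0.0068 0 0 0 0.4;0.22 0.007 -0.0085 0 0 0 0.4;0.265 0.008 -0.0103 0 0 0 0.4;0.3 0.01 -0.0117 0 0 0 0.4;0.314 0.01 -0.0122 0 0 0 0.4"
}}

```text
clock: 33.65
tcp_pos: [514.4, 316.7, 138.9]
ee_rot: [0.525, -0.523, -0.474, 0.475]
wrist_force: [0.4, 0.4, 0.2]
opening: 61.9
```

Request:
{"fn": "apply_moves", "kwargs": {
  "commands": "0 0 0 0 0 0 0.4;0 0 0 0 0 0 0.4;0 0.03 0 0 0 0 0.4;0 0.06 0 0 0 0 0.4;0 0.085 0 0 0 0 0.4;0 0.096 0 0 0 0 0.4;0 0.096 0 0 0 0 0.4;0 0.096 0 0 0 0 0.4"
}}

```text
clock: 34.45
tcp_pos: [515.6, 310.4, 44.6]
ee_rot: [0.526, -0.526, -0.472, 0.473]
wrist_force: [0.5, -0.9, 0.3]
opening: 62.1
```

Run:
```python
from meas import *
did(0.314,0.01,-0.0122);did(0,0.096,0);grab("wrist","g11")
```

```text
cmd [515. 311. 140.] meas [515.6 310.4  44.6] dF [ 0.5 -0.9  0.3] op 62.1 t 34.45 rotdiff [0.0012 0.0013 0.0002]
cmd [515. 311.  44.] meas [515.6 310.4  44.6] dF [ 0.5 -0.9  0.3] op 62.1 t 34.45 rotdiff [0.0012 0.0013 0.0002]
```

View pics/g11.png

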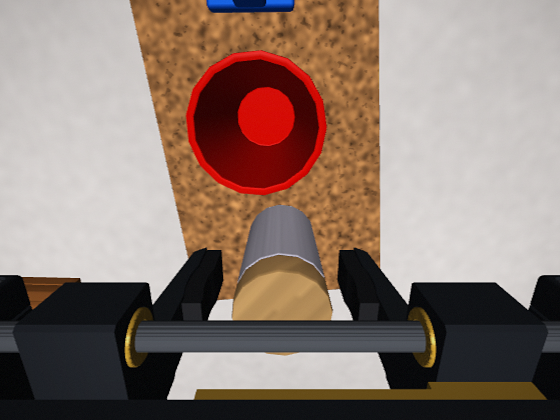

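Request:
{"fn": "apply_moves", "kwargs": {
  "commands": "0 0 0 0 0 0 0.1;0 0 0 0 0 0 -0.05;0 0 0 0 0 0 -1;0 0 0 0 0 0 -1;0 0 0 0 0 0 -1;0 0 0 0 0 0 -1;0 0 0 0 0 0 -1;0 0 0 0 0 0 -1"
}}

```text
clock: 35.3
tcp_pos: [515.0, 311.4, 44.2]
ee_rot: [0.526, -0.525, -0.473, 0.474]
wrist_force: [-1.0, -0.5, 7.0]
opening: 40.4
```

Run:
```python
from meas import *
did(0,0,0);go([600,86.9,150]);go([600,86.9,48])
```

```text
cmd [515. 311.  44.] meas [515.  311.4  44.2] dF [-1.  -0.5  7. ] op 40.4 t 35.3 rotdiff [ 0.0017 -0.0001 -0.0001]
shift [-0.214 -0.106 -0.108] 
shift [-0.214 -0.004 -0.108]
```

Request:
{"fn": "apply_moves", "kwargs": {
  "commands": "0 -0.02 0 0 0 0 -1;0 -0.06 0 0 0 0 -1;0 -0.1 0 0 0 0 -1;-0.04 -0.106 -0.0202 0 0 0 -1;-0.08 -0.106 -0.0404 0 0 0 -1;-0.12 -0.106 -0.0606 0 0 0 -1;-0.16 -0.106 -0.0807 0 0 0 -1;-0.2 -0.106 -0.101 0 0 0 -1"
}}

```text
clock: 36.1
tcp_pos: [594.5, 100.0, 149.2]
ee_rot: [0.526, -0.525, -0.472, 0.474]
wrist_force: [0.8, 0.4, -0.8]
opening: 39.9
```

Request:
{"fn": "apply_moves", "kwargs": {
  "commands": "-0.014 0 -0.007 0 0 0 -1;-0.014 0 -0.007 0 0 0 -1;-0.014 0 -0.007 0 0 0 -1;-0.014 0 -0.007 0 0 0 -1;-0.014 0.03 -0.007 0 0 0 -1;-0.014 0.06 -0.007 0 0 0 -1;-0.014 0.08 -0.007 0 0 0 -1;-0.014 0.09 -0.007 0 0 0 -1"
}}

```text
clock: 36.9
tcp_pos: [598.0, 89.2, 57.4]
ee_rot: [0.526, -0.523, -0.473, 0.475]
wrist_force: [0.4, 0.7, -0.5]
opening: 40.1
```

Request:
{"fn": "apply_moves", "kwargs": {
  "commands": "0 0.004 0 0 0 0 -1;0 0.008 0 0 0 0 -1;0 0.01 0 0 0 0 -1;0 0.011 0 0 0 0 -1;0 0.0115 0 0 0 0 -1;0 0.0115 0 0 0 0 -1;0 0.0115 0 0 0 0 -1;0 0.0115 0 0 0 0 -1"
}}

```text
clock: 37.7
tcp_pos: [599.9, 87.0, 48.2]
ee_rot: [0.526, -0.525, -0.473, 0.474]
wrist_force: [0.4, 0.3, 1.0]
opening: 40.2
```

Run:
```python
from meas import *
did(-0.2,-0.106,-0.101);did(-0.014,0.09,-0.007);did(0,0.0115,0)
```

```text
cmd [594.5 101.6 150. ] meas [599.9  87.   48.2] dF [0.4 0.3 1. ] op 40.2 t 37.7 rotdiff [0.0019 0.0001 0.0003]
cmd [600.   86.9  60. ] meas [599.9  87.   48.2] dF [0.4 0.3 1. ] op 40.2 t 37.7 rotdiff [0.0019 0.0001 0.0003]
cmd [600.   86.9  48.5] meas [599.9  87.   48.2] dF [0.4 0.3 1. ] op 40.2 t 37.7 rotdiff [0.0019 0.0001 0.0003]
```

Request:
{"fn": "apply_moves", "kwargs": {
  "commands": "0 0.0005 0 0 0 0 -1;0 0.0005 0 0 0 0 -1;0 0.0005 0 0 0 0 -1;0 0.0005 0 0 0 0 -0.05;0 0.0005 0 0 0 0 0.1;0 0.0005 0 0 0 0 0.4;0 0.0005 0 0 0 0 0.4;0 0.0005 0 0 0 0 0.4"
}}

```text
clock: 38.5
tcp_pos: [599.7, 87.0, 47.3]
ee_rot: [0.526, -0.525, -0.472, 0.474]
wrist_force: [-0.2, -0.9, 0.5]
opening: 61.9
```

Run:
```python
from meas import *
did(0,0.0005,0);go([440.1,311,140]);go([440.1,311,44]);
```

```text
cmd [600.   86.9  48. ] meas [599.7  87.   47.3] dF [-0.2 -0.9  0.5] op 61.9 t 38.5 rotdiff [ 0.0023 -0.      0.0005]
shift [ 0.2061 -0.092   0.1825] 
shift [0.2061 0.004  0.1825]
```

Now the cup.

Request:
{"fn": "apply_moves", "kwargs": {
  "commands": "0 -0.04 0 0 0 0 0.4;0 -0.085 0 0 0 0 0.4;0.02 -0.1 0.018 0 0 0 0.45;0.055 -0.1 0.049 0 0 0 0.45;0.09 -0.1 0.08 0 0 0 0.45;0.125 -0.1 0.111 0 0 0 0.45;0.16 -0.1 0.142 0 0 0 0.45;0.19 -0.1 0.168 0 0 0 0.45"
}}

```text
clock: 39.3
tcp_pos: [450.8, 295.7, 147.8]
ee_rot: [0.526, -0.524, -0.473, 0.474]
wrist_force: [-0.9, 0.7, -0.9]
opening: 63.9
```

Request:
{"fn": "apply_moves", "kwargs": {
  "commands": "0.0161 0 0.0145 0 0 0 0.45;0.0161 0 0.0145 0 0 0 0.45;0.0161 0 0.0145 0 0 0 0.45;0.0161 0.03 0.0145 0 0 0 0.45;0.0161 0.06 0.0145 0 0 0 0.45;0.0161 0.09 0.0145 0 0 0 0.45;0.0161 0.103 0.0145 0 0 0 0.45;0.0161 0.103 0.0145 0 0 0 0.45"
}}

```text
clock: 40.1
tcp_pos: [439.8, 308.9, 43.4]
ee_rot: [0.526, -0.526, -0.471, 0.474]
wrist_force: [-0.1, 0.6, 0.2]
opening: 63.9
```

Run:
```python
from meas import *
did(0.19,-0.1,0.168);did(0.0161,0.103,0.0145);grab("wrist","g12")
```

```text
cmd [452.8 293.4 148. ] meas [439.8 308.9  43.4] dF [-0.1  0.6  0.2] op 63.9 t 40.1 rotdiff [0.0039 0.0023 0.0034]
cmd [440.1 311.   45. ] meas [439.8 308.9  43.4] dF [-0.1  0.6  0.2] op 63.9 t 40.1 rotdiff [0.0039 0.0023 0.0034]
```

View pics/g12.png

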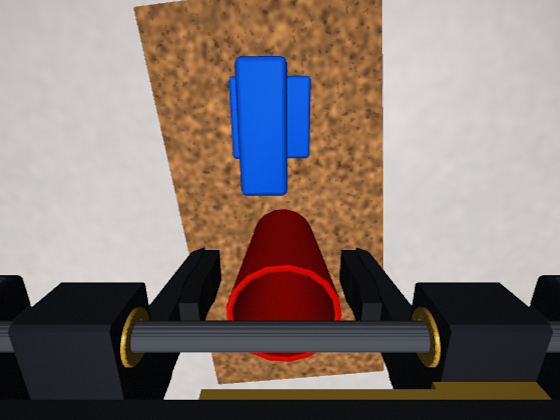

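Request:
{"fn": "apply_moves", "kwargs": {
  "commands": "0 0.001 0 0 0 0 0.45;0 0.001 0 0 0 0 0.45;0 0.001 0 0 0 0 0.45;0 0.001 0 0 0 0 0.45;0 0.001 0 0 0 0 0.45;0 0.001 0 0 0 0 0.45;0 0.001 0 0 0 0 0.2;0 0.001 0 0 0 0 0.1"
}}

```text
clock: 40.95
tcp_pos: [439.7, 311.0, 43.7]
ee_rot: [0.526, -0.525, -0.472, 0.474]
wrist_force: [0.2, -0.6, 0.2]
opening: 50.6
```

Request:
{"fn": "apply_moves", "kwargs": {
  "commands": "0 0 0 0 0 0 0.05;0 0 0 0 0 0 0;0 0 0 0 0 0 -1;0 0 0 0 0 0 -1;0 0 0 0 0 0 -1;0 0 0 0 0 0 -1;0 0 0 0 0 0 -1;0 0 0 0 0 0 -1"
}}

```text
clock: 41.75
tcp_pos: [439.7, 311.1, 43.7]
ee_rot: [0.526, -0.525, -0.472, 0.474]
wrist_force: [-0.9, 0.6, 0.2]
opening: 44.6
```

Run:
```python
from meas import *
did(0,0.001,0);did(0,0,0);go([589.9,5,150]);go([589.9,5,48.5])
```

```text
cmd [440.1 311.   44. ] meas [439.7 311.1  43.7] dF [-0.9  0.6  0.2] op 44.6 t 41.75 rotdiff [ 0.0022 -0.      0.0005]
cmd [440.1 311.   44. ] meas [439.7 311.1  43.7] dF [-0.9  0.6  0.2] op 44.6 t 41.75 rotdiff [ 0.0022 -0.      0.0005]
shift [-0.2886 -0.106  -0.181 ] 
shift [-0.2886 -0.0045 -0.181 ]
```

Request:
{"fn": "apply_moves", "kwargs": {
  "commands": "0 -0.02 0 0 0 0 -1;0 -0.06 0 0 0 0 -1;0 -0.1 0 0 0 0 -1;-0.04 -0.106 -0.025 0 0 0 -1;-0.08 -0.106 -0.05 0 0 0 -1;-0.12 -0.106 -0.075 0 0 0 -1;-0.16 -0.106 -0.1 0 0 0 -1;-0.2 -0.106 -0.125 0 0 0 -1"
}}

```text
clock: 42.55
tcp_pos: [543.9, 97.4, 149.7]
ee_rot: [0.526, -0.525, -0.473, 0.474]
wrist_force: [0.4, 0.4, -0.9]
opening: 44.6
```

Request:
{"fn": "apply_moves", "kwargs": {
  "commands": "-0.04 0 -0.025 0 0 0 -1;-0.07 0 -0.044 0 0 0 -1;-0.0886 0 -0.056 0 0 0 -1;-0.0886 0 -0.056 0 0 0 -1;-0.0886 0 -0.056 0 0 0 -1;-0.0886 0 -0.056 0 0 0 -1;-0.0886 0.03 -0.056 0 0 0 -1;-0.0886 0.06 -0.056 0 0 0 -1"
}}

```text
clock: 43.35
tcp_pos: [590.2, 7.2, 89.6]
ee_rot: [0.525, -0.525, -0.474, 0.474]
wrist_force: [0.0, 0.1, -1.0]
opening: 44.3
```

Request:
{"fn": "apply_moves", "kwargs": {
  "commands": "0 0.015 0 0 0 0 -1;0 0.028 0 0 0 0 -1;0 0.034 0 0 0 0 -1;0 0.037 0 0 0 0 -1;0 0.038 0 0 0 0 -1;0 0.038 0 0 0 0 -1;0 0.038 0 0 0 0 -1;0 0.038 0 0 0 0 -1"
}}

```text
clock: 44.15
tcp_pos: [590.0, 5.1, 52.0]
ee_rot: [0.526, -0.525, -0.473, 0.474]
wrist_force: [-0.4, -0.3, -0.8]
opening: 44.8
```

Run:
```python
from meas import *
did(-0.2,-0.106,-0.125);did(-0.0886,0.06,-0.056);did(0,0.038,0)
```

```text
cmd [543.5  99.  150. ] meas [590.    5.1  52. ] dF [-0.4 -0.3 -0.8] op 44.8 t 44.15 rotdiff [0.0014 0.0001 0.0003]
cmd [589.9   5.   90. ] meas [590.    5.1  52. ] dF [-0.4 -0.3 -0.8] op 44.8 t 44.15 rotdiff [0.0014 0.0001 0.0003]
cmd [589.9   5.   52. ] meas [590.    5.1  52. ] dF [-0.4 -0.3 -0.8] op 44.8 t 44.15 rotdiff [0.0014 0.0001 0.0003]
```

Request:
{"fn": "apply_moves", "kwargs": {
  "commands": "0 0.001 0 0 0 0 -1;0 0.002 0 0 0 0 -1;0 0.003 0 0 0 0 -1;0 0.0035 0 0 0 0 -1;0 0.0035 0 0 0 0 -1;0 0.0035 0 0 0 0 -1;0 0.0035 0 0 0 0 -1;0 0.0035 0 0 0 0 -1"
}}

```text
clock: 44.95
tcp_pos: [589.6, 5.1, 48.0]
ee_rot: [0.526, -0.525, -0.472, 0.474]
wrist_force: [-0.4, -0.4, -0.7]
opening: 44.5
```

Run:
```python
from meas import *
did(0,0.0035,0)
```

```text
cmd [589.9   5.   48.5] meas [589.6   5.1  48. ] dF [-0.4 -0.4 -0.7] op 44.5 t 44.95 rotdiff [ 0.0022 -0.0001  0.0005]
```

Request:
{"fn": "apply_moves", "kwargs": {
  "commands": "0 0.0005 0 0 0 0 -1;0 0.0007 0 0 0 0 -1;0 0.0007 0 0 0 0 -1;0 0.0007 0 0 0 0 0.05;0 0.0007 0 0 0 0 0.15;0 0.0007 0 0 0 0 0.45;0 0.0007 0 0 0 0 0.45;0 0.0007 0 0 0 0 0.45"
}}

```text
clock: 45.75
tcp_pos: [589.5, 5.2, 47.1]
ee_rot: [0.526, -0.525, -0.472, 0.474]
wrist_force: [1.0, -0.4, -0.4]
opening: 63.9
```

Run:
```python
from meas import *
did(0,0.0007,0);go([365.1,310.8,150],1.474);go([365.1,310.8,44],1.474);grab("wrist","g13")
```

```text
cmd [589.9   5.   47.8] meas [589.5   5.2  47.1] dF [ 1.  -0.4 -0.4] op 63.9 t 45.75 rotdiff [ 0.0025 -0.0001  0.0005]
shift [ 0.2806 -0.1022  0.2556] rv [ 0.    -0.008  0.   ]
shift [0.2806 0.0038 0.2556] rv [ 0.    -0.008  0.   ]
```

View pics/g13.png

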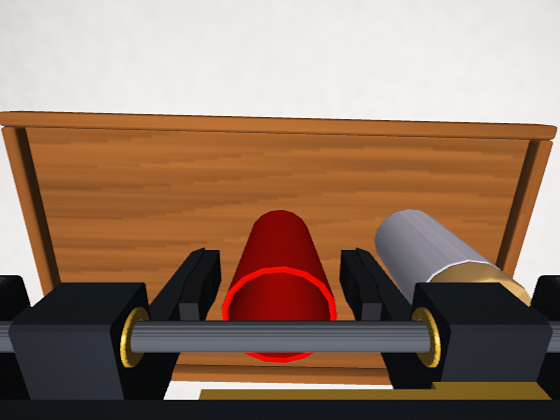

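Cup is back, upright (rim 222–337, rows 267–361). Now the separator.

Request:
{"fn": "apply_moves", "kwargs": {
  "commands": "0 -0.04 0 0 0 0 0.4;0 -0.085 0 0 0 0 0.4;0.025 -0.102 0.023 0 0 0 0.2;0.06 -0.102 0.055 0 0 0 0.2;0.095 -0.102 0.087 0 0 0 0.2;0.13 -0.102 0.118 0 -0.008 0 0.2;0.165 -0.102 0.15 0 -0.008 0 0.2;0.2 -0.102 0.182 0 -0.008 0 0.2"
}}

```text
clock: 46.6
tcp_pos: [428.5, 224.4, 149.7]
ee_rot: [0.524, -0.523, -0.475, 0.476]
wrist_force: [0.1, 0.9, 0.4]
opening: 53.2
```

Run:
```python
from meas import *
did(0.2,-0.102,0.182,0,-0.008,0);go([365.1,310.8,150],1.474)
```

```text
cmd [429.8 223.  149.8] meas [428.5 224.4 149.7] dF [0.1 0.9 0.4] op 53.2 t 46.6 rotdiff [0.0019 0.0001 0.0001]
shift [ 0.0812 -0.0002  0.0729] rv [ 0. -0.  0.]
```

Request:
{"fn": "apply_moves", "kwargs": {
  "commands": "0.035 0 0.0314 0 0 0 0.2;0.07 0 0.063 0 0 0 0.2;0.0812 0 0.0729 0 0 0 0.2;0.0812 0 0.0729 0 0 0 0.2;0.0812 0 0.0729 0 0 0 0.2;0.0812 0 0.0729 0 0 0 0.2;0.0812 0.03 0.0729 0 0 0 0.2;0.0812 0.06 0.0729 0 0 0 0.2"
}}

```text
clock: 47.4
tcp_pos: [366.8, 310.2, 89.7]
ee_rot: [0.525, -0.524, -0.475, 0.474]
wrist_force: [-0.0, -0.9, -0.2]
opening: 52.9
```

Request:
{"fn": "apply_moves", "kwargs": {
  "commands": "0 0.03 0 0 0 0 0.2;0 0.0458 0 0 0 0 0.2;0 0.0458 0 0 0 0 0.2;0 0.0458 0 0 0 0 0.2;0 0.0458 0 0 0 0 0.2;0 0.0458 0 0 0 0 0.2;0 0.0458 0 0 0 0 0.2;0 0.0458 0 0 0 0 0.2"
}}

```text
clock: 48.2
tcp_pos: [364.9, 311.2, 44.3]
ee_rot: [0.524, -0.523, -0.475, 0.476]
wrist_force: [-0.1, 0.1, -0.3]
opening: 52.4
```

Run:
```python
from meas import *
did(0.0812,0.06,0.0729);did(0,0.0458,0);go([577.5,-78.6,150]);go([577.5,-78.6,48.5]);
```

```text
cmd [365.1 310.8  89.8] meas [364.9 311.2  44.3] dF [-0.1  0.1 -0.3] op 52.4 t 48.2 rotdiff [ 0.0017 -0.0002 -0.0002]
cmd [365.1 310.8  44. ] meas [364.9 311.2  44.3] dF [-0.1  0.1 -0.3] op 52.4 t 48.2 rotdiff [ 0.0017 -0.0002 -0.0002]
shift [-0.3671 -0.106  -0.249 ] 
shift [-0.3671 -0.0045 -0.249 ]
```

Request:
{"fn": "apply_moves", "kwargs": {
  "commands": "0 0 0 0 0 0 -0.1;0 0 0 0 0 0 -0.3;0 0 0 0 0 0 -0.45;0 0 0 0 0 0 -0.55;0 0 0 0 0 0 -1;0 0 0 0 0 0 -1;0 0 0 0 0 0 -1;0 0 0 0 0 0 -1"
}}

```text
clock: 49.0
tcp_pos: [364.7, 310.9, 43.8]
ee_rot: [0.524, -0.523, -0.475, 0.476]
wrist_force: [0.5, 0.6, -1.7]
opening: 15.7
```

Request:
{"fn": "apply_moves", "kwargs": {
  "commands": "0 -0.02 0 0 0 0 -1;0 -0.06 0 0 0 0 -1;0 -0.1 0 0 0 0 -1;-0.04 -0.106 -0.027 0 0 0 -1;-0.08 -0.106 -0.054 0 0 0 -1;-0.12 -0.106 -0.081 0 0 0 -1;-0.16 -0.106 -0.108 0 0 0 -1;-0.2 -0.106 -0.135 0 0 0 -1"
}}

```text
clock: 49.8
tcp_pos: [480.6, 97.1, 149.8]
ee_rot: [0.524, -0.523, -0.475, 0.476]
wrist_force: [-0.2, 0.2, -0.4]
opening: 15.8
```

Request:
{"fn": "apply_moves", "kwargs": {
  "commands": "-0.04 0 -0.027 0 0 0 -1;-0.08 0 -0.054 0 0 0 -1;-0.12 0 -0.081 0 0 0 -1;-0.15 0 -0.1025 0 0 0 -1;-0.1671 0 -0.114 0 0 0 -1;-0.1671 0 -0.114 0 0 0 -1;-0.1671 0 -0.114 0 0 0 -1;-0.1671 0 -0.114 0 0 0 -1"
}}

```text
clock: 50.6
tcp_pos: [576.7, -76.7, 149.2]
ee_rot: [0.524, -0.522, -0.475, 0.476]
wrist_force: [-0.8, 0.5, -2.1]
opening: 16.0
```

Run:
```python
from meas import *
did(-0.2,-0.106,-0.135);did(-0.1671,0,-0.114);go([577.5,-78.6,52])
```

```text
cmd [480.2  98.7 150. ] meas [576.7 -76.7 149.2] dF [-0.8  0.5 -2.1] op 16.0 t 50.6 rotdiff [ 0.0034 -0.002  -0.0005]
cmd [577.5 -78.6 150. ] meas [576.7 -76.7 149.2] dF [-0.8  0.5 -2.1] op 16.0 t 50.6 rotdiff [ 0.0034 -0.002  -0.0005]
shift [ 0.     0.098 -0.   ]
```

Request:
{"fn": "apply_moves", "kwargs": {
  "commands": "0 0.02 0 0 0 0 -1;0 0.05 0 0 0 0 -1;0 0.075 0 0 0 0 -1;0 0.09 0 0 0 0 -1;0 0.096 0 0 0 0 -1;0 0.098 0 0 0 0 -1;0 0.098 0 0 0 0 -1;0 0.098 0 0 0 0 -1"
}}

```text
clock: 51.4
tcp_pos: [578.0, -78.6, 52.5]
ee_rot: [0.524, -0.524, -0.475, 0.475]
wrist_force: [-0.1, 0.1, -0.2]
opening: 15.5
```

Request:
{"fn": "apply_moves", "kwargs": {
  "commands": "0 0.001 0 0 0 0 -1;0 0.002 0 0 0 0 -1;0 0.003 0 0 0 0 -1;0 0.0035 0 0 0 0 -1;0 0.0035 0 0 0 0 -1;0 0.0035 0 0 0 0 -1;0 0.0035 0 0 0 0 -1;0 0.0035 0 0 0 0 -1"
}}

```text
clock: 52.2
tcp_pos: [577.1, -78.5, 48.0]
ee_rot: [0.524, -0.523, -0.475, 0.476]
wrist_force: [-0.4, 0.0, -0.7]
opening: 16.0
```

Run:
```python
from meas import *
did(0,0.098,0);did(0,0.0035,0)
```

```text
cmd [577.5 -78.6  52. ] meas [577.1 -78.5  48. ] dF [-0.4  0.  -0.7] op 16.0 t 52.2 rotdiff [ 0.0023 -0.      0.0005]
cmd [577.5 -78.6  48.5] meas [577.1 -78.5  48. ] dF [-0.4  0.  -0.7] op 16.0 t 52.2 rotdiff [ 0.0023 -0.      0.0005]
```

Lower 0.7 mm, release, then back off to the second viewpoint.

Request:
{"fn": "apply_moves", "kwargs": {
  "commands": "0 0.0005 0 0 0 0 -1;0 0.0007 0 0 0 0 -1;0 0.0007 0 0 0 0 -1;0 0.0007 0 0 0 0 -0.55;0 0.0007 0 0 0 0 -0.4;0 0.0007 0 0 0 0 -0.1;0 0.0007 0 0 0 0 0.2;0 0.0007 0 0 0 0 0.2"
}}

```text
clock: 53.0
tcp_pos: [577.1, -78.5, 47.2]
ee_rot: [0.524, -0.523, -0.475, 0.476]
wrist_force: [-0.2, 0.2, 0.3]
opening: 47.8
```

Run:
```python
from meas import *
did(0,0.0007,0);go([577.5,-78.6,150]);go([545,4,211.5],1.46);go([525,16,330],1.46)
```

```text
cmd [577.5 -78.6  47.8] meas [577.1 -78.5  47.2] dF [-0.2  0.2  0.3] op 47.8 t 53.0 rotdiff [ 0.0023 -0.      0.0005]
shift [ 0.     -0.1022 -0.    ] 
shift [ 0.0791 -0.1637  0.0403] rv [0.    0.014 0.   ]
shift [ 0.0891 -0.2822  0.0614] rv [0.    0.014 0.   ]
```

Request:
{"fn": "apply_moves", "kwargs": {
  "commands": "0 -0.04 0 0 0 0 0.2;0 -0.085 0 0 0 0 0.2;0 -0.13 0 0 0 0 0.2;0.03 -0.16 0.02 0 0.014 0 0.2;0.06 -0.19 0.04 0 0.014 0 0.4;0.0891 -0.22 0.0614 0 0.014 0 0.4;0.0891 -0.25 0.0614 0 0.014 0 0.4;0.0891 -0.28 0.0614 0 0.014 0 0.4"
}}

```text
clock: 53.8
tcp_pos: [524.5, 17.4, 328.8]
ee_rot: [0.527, -0.526, -0.472, 0.473]
wrist_force: [1.4, 0.1, -0.0]
opening: 61.8
```

Request:
{"fn": "apply_moves", "kwargs": {
  "commands": "0 -0.002 0 0 0 0 0.4;0 -0.002 0 0 0 0 0.4;0 -0.002 0 0 0 0 0.4;0 -0.002 0 0 0 0 0.4;0 -0.002 0 0 0 0 0.4;0 -0.002 0 0 0 0 0.4;0 -0.002 0 0 0 0 0.4;0 -0.002 0 0 0 0 0.4"
}}

```text
clock: 54.6
tcp_pos: [525.3, 16.1, 329.3]
ee_rot: [0.527, -0.526, -0.471, 0.472]
wrist_force: [-0.3, -0.2, -0.2]
opening: 61.5
```

Run:
```python
from meas import *
did(0.0891,-0.28,0.0614,0,0.014,0);did(0,-0.002,0)
grab("wrist","w14")
red=lambda i:(i[...,0]>70)&(i[...,1]<50)
blue=lambda i:(i[...,2]>80)&(i[...,0]<80)
for n in ["w1","w14"]:
    ci,im,d=load(n);print(n)
    for nm,h,xy,rad,f,col in [("tin",90,(600,88),40,circ,None),("cup",88,(588,5),40,circ,red),("sep",93,(572,-82),45,rect,blue),("sepfoot",18,(572,-82),55,rect,blue)]:
        b=top_blob(ci,im,d,h,xy,rad,col);print(" ",nm,None if b is None else (f(ci,b[0],h),np.median(b[1][b[0]][:,2]).round(1)))
```

```text
cmd [525.   16.  327.8] meas [525.3  16.1 329.3] dF [-0.3 -0.2 -0.2] op 61.5 t 54.6 rotdiff [ 0.0024 -0.      0.0006]
cmd [525.   16.  329.8] meas [525.3  16.1 329.3] dF [-0.3 -0.2 -0.2] op 61.5 t 54.6 rotdiff [ 0.0024 -0.      0.0006]
w1
  tin ((array([600. ,  85.7]), 20.3), np.float64(90.0))
  cup ((array([590. ,   4.7]), 23.0), np.float64(87.9))
  sep ((array([577. , -78.5]), array([16.3, 44. ]), 84.4), np.float64(93.1))
  sepfoot ((array([577.7, -78.8]), array([44.1, 42.5]), 83.7), np.float64(18.1))
w14
  tin ((array([600.5,  86.3]), 20.3), np.float64(90.1))
  cup ((array([590.8,   4.9]), 23.2), np.float64(87.8))
  sep ((array([578.2, -77.9]), array([16.2, 43.9]), 84.3), np.float64(93.1))
  sepfoot ((array([578.2, -78.3]), array([44.2, 44. ]), 83.7), np.float64(18.1))
```

View pics/w14.png

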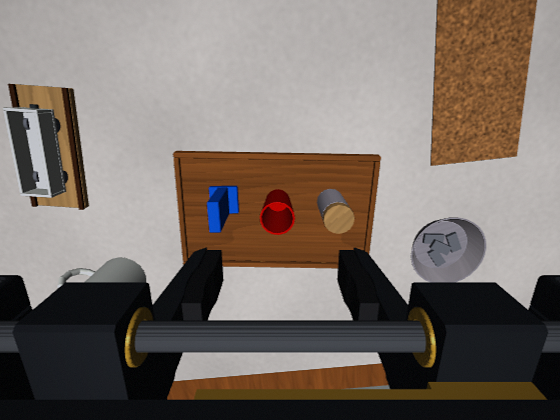

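Everything is back within about 1 mm in the same wrist view. One more check with the fixed cameras, comparing before and after.

Run:
```python
from meas import *
grab("scene","s15");grab("top","t15")
red=lambda i:(i[...,0]>70)&(i[...,1]<50)
blue=lambda i:(i[...,2]>80)&(i[...,0]<80)
for n in ["scene0","s15","top0","t15"]:
    ci,im,d=load(n);print(n)
    for nm,h,xy,rad,f,col in [("tin",90,(600,88),40,circ,None),("cup",88,(588,5),40,circ,red),("sep",93,(572,-82),45,rect,blue),("wagon",56,(473,-323),80,rect,lambda i:i.min(2)>70)]:
        b=top_blob(ci,im,d,h,xy,rad,col);print(" ",nm,None if b is None else f(ci,b[0],h))
    p=cloud(ci,d);m=(d>0)&(p[...,2]>14)&(p[...,2]<24)&(np.hypot(p[...,0]-474,p[...,1]+321)<120)
    r=cv2.minAreaRect(p[m][:,:2].astype(np.float32));print("  rails",np.round(r[0],1),np.round(r[1],1))
```

```text
scene0
  tin (array([600.6,  87.1]), 20.0)
  cup (array([590.1,   5.5]), 22.2)
  sep (array([578.8, -78.7]), array([14.4, 43.9]), 85.0)
  wagon None
  rails [ 472.6 -322. ] [ 82.5 180. ]
s15
  tin (array([600.6,  87.3]), 19.9)
  cup (array([590.7,   5.6]), 23.1)
  sep (array([578.9, -77.8]), array([15.3, 43.8]), 84.0)
  wagon (array([ 473.3, -322. ]), array([ 44.6, 122.4]), 79.5)
  rails [ 472.3 -321.6] [ 82.2 182.6]
top0
  tin (array([599.7,  88.7]), 19.7)
  cup (array([589.4,   7.2]), 22.0)
  sep (array([577.2, -76.9]), array([15.4, 43.6]), 83.9)
  wagon None
  rails [ 472.7 -320.9] [ 81.6 179.6]
t15
  tin None
  cup None
  sep (array([595. , -75.2]), array([ 8.5, 18.3]), 35.1)
  wagon (array([ 472.6, -319.9]), array([ 44.9, 119.7]), 79.7)
  rails [ 473.2 -320.4] [ 81.7 179.9]
```

View pics/s15.png

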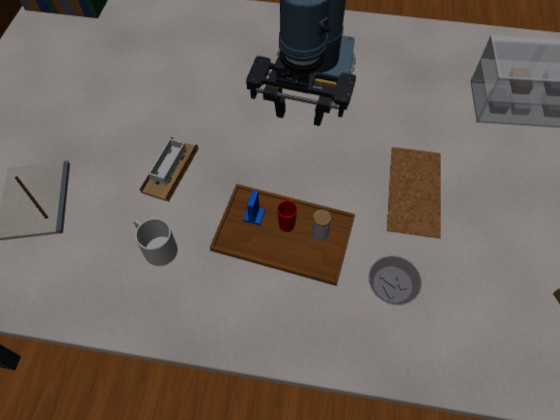

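The scene shot shows the wagon on the track (170,163), the separator, cup and tin back in the tray (254–321, 208–225), and an empty mat. The mug and dish are where they were, and the arm is clear of everything. Handing in.

```bash
python3 -c "
from workcell import *
print(sign_off())"
```

```text
the job is handed in; nothing more can be done
None
```

The job is done and handed in. All three objects were cleared to the cork mat, the wagon then went onto the track board, and the tin, cup and separator went back into the tray. The last camera check was at about 55 s, well under the 138 s limit. The mug and dish were never approached and look unmoved in the last picture.

- **Wagon:** it sits within about 1 mm of the centre of the track, and its angle matches the rails to within about 0.3°.
- **Objects back in the tray:** the cameras put the tin, cup and separator within about 1 mm of where they started. In the closest matching view the separator's angle agrees to about 0.1°. All three stand upright.
- **Less certain or failed checks:**
  - The last top-camera view was blocked by the arm for the tray objects, so that comparison failed and rests on the scene and wrist cameras.
  - The scene camera read the separator's angle about 1° off its starting value, which I take as pixel noise.
  - The cup met the mat with about 15 N when first set down, but stayed upright and centred.

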